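# Build the layered cake from rounds of the right size

### The arm

A 7-joint arm with a two-finger parallel gripper is mounted at the origin on the work surface. World frame = base frame: x ahead of the robot, y to its left, z up, the work surface at z = 0. Lengths are in m, angles in degrees, forces in N, time in s.
With the tool pointing down it reaches from about 0.425 to 1.025 m from the base axis. Payload 9.4 kg.
Tool frame: the origin (TCP) lies on the centre line of the jaws, within the pads' length; the fingertips stand 14 mm ahead of it and the grasp point (between the pads) lies 5 mm behind it (robot.tip_extent is the distance from the TCP to the fingertips, in m); z points along the fingers, y is the direction in which the jaws open and shut (so a half turn about z gives the same grasp; the last joint's range is limited). The gripper opens to 85 mm and grips with 20 to 120 N. Pads are 22 mm wide; open, the fingers measure 114 mm over their backs; the gripper's body (76 mm by 85 mm) begins 54 mm behind the grasp point. The pads swing forward as they close: fully open they stand 13 mm farther back than shut.
Start: joints at [-67.477, 34.337, -0.143, 91.639, 0.103, 54.024, -4.572], TCP at [0.328, 0.646, 0.216] pointing down, gripper open.
Joint ranges: [-147.43, 147.43], [-19.82, 112.94], [-74.19, 73.91], [6.32, 146.72], [-59.91, 239.91], [6.04, 106.73], [-150.56, 150.56]. Speed limits (degrees/s): [127.2, 127.2, 172.46, 172.46, 180, 180, 180].

### API

Orientations are given as a 3x3 rotation matrix whose columns are the frame's x, y, z axes.
In Python, from workcell import robot, capture, get_calibration gives the robot as it stands.
- The arm moves only by the tool drive_tool, never from a script. Its argument "steps" is text: rows parted by semicolons, each of 5 numbers parted by spaces: the closure, from -1 (fully open) to 1 (shut), then the shift along the tool's x, y, z in mm, then the turn about the tool's z in rad. A call has exactly 5 rows; each row is the pose to reach, as a shift and turn from the pose commanded when the call began, along the tool's axes at that moment; what a row does not reach only later rows make up. A row lasts 1/12 s, in which the tool goes at most 41.7 mm and 7.16 degrees, less where a joint would pass 70% of its speed; a pose out of reach is approached as far as the arm can. A call with a gripper value outside its range is refused whole. The fingers move at their own pace and stop on an object; "squeeze" is the grip in N (left out, the last holds). Time passes only in rows, so rows that repeat a pose let the fingers close, or fill a call up. It gives the time, the measured TCP pose, the force and the opening at its end, in the units of the state.
- robot.get_state(): the state, without advancing time (a new reading comes with each control period).
- capture(name): name is "scene" or "top" or "wrist"; returns the picture (420x560x3 uint8, red, green, blue); there is no depth.
- get_calibration(name): a dict with "fx", "fy", "cx", "cy" (pixels), "eye" and "attitude" of the camera in the world; the wrist camera has in their place "mount" (4x4, takes a point from camera to tool coordinates, whose origin is the TCP and whose axes are the flange's). Camera axes: x right, y up, looking along -z (the intrinsics and any distortion apply to the point x, -y, -z); pixel columns grow to the right and rows downward; lengths in m; the calibration is good to about 2 mm. A picture is of the moment at which its call begins: read the wrist's pose just before it. get_calibration takes no time and is no camera call.
- robot.job_done(): hands the job in, once; it reports no verdict.
The state is a dict: "time": time; "joints": joint angles; "qd": joint speeds; "tau": joint torques, N m; "tool_pos": TCP position; "orientation": TCP orientation; "wrist_force": force on the tool from outside, world axes, zero at the start; "ft_torque": the same for the moment, N m; "grip_width": finger opening in m.
Only numpy, scipy, OpenCV 4.12 (cv2) and the standard library are available. Lean on these libraries where they do the work, as an engineer would, in place of code of your own. Each camera call takes 0.05 s, during which the arm holds its last target.

### The job

Two in-between rounds, larger than the small ones and smaller than the large ones, fit no board: the sponge with which someone began the cake on the gold board, and a chocolate one among the other rounds; take the sponge off first, and see that both end up lying flat in the black reject tray, side by side. Build the cake, one neat centred stack on the board, from every round whose diameter matches the board's white circle, in this order from the bottom, leaving out any flavour that is missing in that size: sponge, pistachio, white mousse, raspberry, chocolate, and last the strawberry topper of the same size, berry up. When the cake stands complete, press the red call button; leave the board in the middle of the stand, keep rounds of other sizes off the stand, and do not shove the cream tub that stands among the rounds.

Things in the scene. Friction and masses are not known exactly. Their poses are not given: they have to be found in the camera images.
- stand: fixed round white cake stand, 130 mm across, top 30 mm above the counter; origin at the centre of its underside, on the counter
- board_small: gold cake board, 72 mm across, 4 mm thick, 300 g, lying on the middle of the stand and meant to stay there, with a printed white circle 48 mm across at its centre: the size of the rounds that belong on it. Only one of the two boards is there at a time. Origin at the centre of its underside; z up
- board_large: gold cake board, 92 mm across, 4 mm thick, 300 g, lying on the middle of the stand and meant to stay there, with a printed white circle 68 mm across at its centre: the size of the rounds that belong on it. Only one of the two boards is there at a time. Origin at the centre of its underside; z up
- sponge_small: loose golden sponge cake round, a firm flat disc 48 mm across, 22 mm thick, 30 g or so; origin at the disc's centre, z its axis; either face may be up; may be absent
- pistachio_small: loose green pistachio cake round, a firm flat disc 48 mm across, 22 mm thick, 30 g or so; origin at the disc's centre, z its axis; either face may be up; may be absent
- mousse_small: loose white firm-frozen mousse cake round, a firm flat disc 48 mm across, 22 mm thick, 30 g or so; origin at the disc's centre, z its axis; either face may be up; may be absent
- raspberry_small: loose raspberry-red cake round, a firm flat disc 48 mm across, 22 mm thick, 30 g or so; origin at the disc's centre, z its axis; either face may be up; may be absent
- chocolate_small: loose dark chocolate cake round, a firm flat disc 48 mm across, 22 mm thick, 30 g or so; origin at the disc's centre, z its axis; either face may be up; may be absent
- topper_small: loose finishing round: cream-coloured disc 48 mm across, 22 mm thick, with six dark dots round its edge and a 24 mm high red strawberry fixed on the middle of its top face; origin at the disc's centre, z up through the strawberry
- sponge_large: loose golden sponge cake round, a firm flat disc 68 mm across, 22 mm thick, 55 g or so; origin at the disc's centre, z its axis; either face may be up; may be absent
- pistachio_large: loose green pistachio cake round, a firm flat disc 68 mm across, 22 mm thick, 55 g or so; origin at the disc's centre, z its axis; either face may be up; may be absent
- mousse_large: loose white firm-frozen mousse cake round, a firm flat disc 68 mm across, 22 mm thick, 55 g or so; origin at the disc's centre, z its axis; either face may be up; may be absent
- raspberry_large: loose raspberry-red cake round, a firm flat disc 68 mm across, 22 mm thick, 55 g or so; origin at the disc's centre, z its axis; either face may be up; may be absent
- chocolate_large: loose dark chocolate cake round, a firm flat disc 68 mm across, 22 mm thick, 55 g or so; origin at the disc's centre, z its axis; either face may be up; may be absent
- topper_large: loose finishing round: cream-coloured disc 68 mm across, 22 mm thick, with six dark dots round its edge and a 24 mm high red strawberry fixed on the middle of its top face; origin at the disc's centre, z up through the strawberry
- berry_small (a point): tip of the strawberry on topper_small, 35 mm above the disc's centre
- berry_large (a point): tip of the strawberry on topper_large, 35 mm above the disc's centre
- wrong_sponge: golden sponge disc of a wrong size, 58 mm across, 22 mm thick, lying on the gold board at the start; origin at the disc's centre
- wrong_chocolate: dark chocolate disc of the same wrong size, 58 mm across, 22 mm thick, lying on the counter among the other rounds; origin at the disc's centre
- reject_tray: fixed open black tray, outside 150 mm (its x) by 130 mm (its y), walls 35 mm high and 4 mm thick, floor 4 mm thick; origin at the centre of its underside
- bell_top (a point): middle of the top of the red call button (36 mm across) in its low round steel housing (52 mm across, 12 mm high) on the counter; pressed straight down
- bell (a joint): travel of the red call button: 0 up, 0.006 m fully down (about 5 N), springs back
- tub: bystander: cream tub, 66 mm across, 50 mm high, stands among the rounds; origin at the centre of its underside
Mind the look-alikes: they are no part of the job. Leave any purple look-alike of the pistachio_small alone.

How it is judged (in metres and radians):
On the way, in this order (a step that is already met when the one before it is completed fails the run):
1. the wrong sponge round is off the board and in the reject tray (x of wrong_sponge in the frame of reject_tray between -0.06 and 0.06 m and y of wrong_sponge in the frame of reject_tray between -0.05 and 0.05 m and z of wrong_sponge in the frame of reject_tray below 0.03 m), for 0.2 s.
2. the sponge round of the board's size, if there is one, is centred on the stack (horizontal distance between sponge_small and board_small below 0.01 m and z of sponge_small in the frame of board_small between 0.008 and 0.021 m and horizontal distance between sponge_large and board_large below 0.01 m and z of sponge_large in the frame of board_large between 0.008 and 0.021 m), for 0.2 s.
3. the pistachio round of the board's size, if there is one, is centred on the stack (horizontal distance between pistachio_small and board_small below 0.01 m and z of pistachio_small in the frame of board_small between 0.008 and 0.043 m and horizontal distance between pistachio_large and board_large below 0.01 m and z of pistachio_large in the frame of board_large between 0.008 and 0.043 m), for 0.2 s.
4. the mousse round of the board's size, if there is one, is centred on the stack (horizontal distance between mousse_small and board_small below 0.01 m and z of mousse_small in the frame of board_small between 0.008 and 0.065 m and horizontal distance between mousse_large and board_large below 0.01 m and z of mousse_large in the frame of board_large between 0.008 and 0.065 m), for 0.2 s.
5. the raspberry round of the board's size, if there is one, is centred on the stack (horizontal distance between raspberry_small and board_small below 0.01 m and z of raspberry_small in the frame of board_small between 0.008 and 0.087 m and horizontal distance between raspberry_large and board_large below 0.01 m and z of raspberry_large in the frame of board_large between 0.008 and 0.087 m), for 0.2 s.
6. the chocolate round of the board's size, if there is one, is centred on the stack (horizontal distance between chocolate_small and board_small below 0.01 m and z of chocolate_small in the frame of board_small between 0.008 and 0.109 m and horizontal distance between chocolate_large and board_large below 0.01 m and z of chocolate_large in the frame of board_large between 0.008 and 0.109 m), for 0.2 s.
7. the strawberry topper of the board's size is on top (horizontal distance between topper_small and board_small below 0.01 m and z of topper_small in the frame of board_small between 0.008 and 0.131 m and horizontal distance between topper_large and board_large below 0.01 m and z of topper_large in the frame of board_large between 0.008 and 0.131 m), for 0.2 s.
8. the red call button is pressed (value of joint bell above 0.004 m).
At the end, for the whole second after the job is handed in: Both wrong rounds flat in the reject tray; all rounds of the board's size, topper last, berry up, stacked in order, at rest, within 10 mm of the board's centre, tilt under 0.1 rad; other sizes over 75 mm away; board within 20 mm of the stand's centre; then button pressed (all of step 1 and all of step 2 and all of step 3 and all of step 4 and all of step 5 and all of step 6 and all of step 7 and x of wrong_chocolate in the frame of reject_tray between -0.06 and 0.06 m and y of wrong_chocolate in the frame of reject_tray between -0.05 and 0.05 m and z of wrong_chocolate in the frame of reject_tray below 0.03 m and linear speed of each of wrong_chocolate, sponge_small, pistachio_small, mousse_small, raspberry_small, chocolate_small, topper_small, sponge_large, pistachio_large, mousse_large, raspberry_large, chocolate_large, topper_large below 0.03 m/s and angle between the z axis of each of sponge_small, pistachio_small, mousse_small, raspberry_small, chocolate_small, topper_small and the z axis of board_small, either way round below 0.1 rad and horizontal distance between each of sponge_large, pistachio_large, mousse_large, raspberry_large, chocolate_large, topper_large and board_small above 0.075 m and horizontal distance between each of board_small, board_large and stand below 0.02 m and z of berry_small in the frame of board_small above 0.1 m and angle between the z axis of each of sponge_large, pistachio_large, mousse_large, raspberry_large, chocolate_large, topper_large and the z axis of board_large, either way round below 0.1 rad and horizontal distance between each of sponge_small, pistachio_small, mousse_small, raspberry_small, chocolate_small, topper_small and board_large above 0.075 m and z of berry_large in the frame of board_large above 0.1 m); the robot touches nothing.
It fails at once if the cream tub was shoved or knocked over (distance of tub from where it was at the start of the episode above 0.04 m or angle between tub's own z axis and vertical above 0.6 rad).
Of sponge_small, pistachio_small, mousse_small, raspberry_small, chocolate_small only 3 to 5 are there at a start; the rules pass over those that are not, and their reading is None.
Of sponge_large, pistachio_large, mousse_large, raspberry_large, chocolate_large only 3 to 5 are there at a start; the rules pass over those that are not, and their reading is None.
Of board_small, board_large only 1 to 1 are there at a start; the rules pass over those that are not, and their reading is None.
At some moment in a run one of wrong_sponge, wrong_chocolate may be knocked a few centimetres aside while the robot is not near it.
Once in a run the grip may slacken for a moment while it holds something.
It also fails if it takes over 210 s, if anything falls off the work surface, if the arm or the gripper's body presses on something with over 40 N, if the wrist force passes 120 N, or if a joint passes its speed limit or range.

## Working session

There is one attempt and no reset: what is moved stays moved. The work goes in short steps, Python scripts to look and compute and a tool call to move; the robot and the scene stay as the last step left them, time stands still between calls to the robot, and variables do not carry over. Pictures are saved under pics/ and viewed, and the job is handed in when it is done.

Besides the shell and the picture viewer there is one more tool, called after "Call:" as name(argument=value, ...) on one line, values as JSON. drive_tool: Moves the arm, as the interface text tells. Its arguments: {"type":"object","properties":{"steps":{"type":"string"},"squeeze":{"type":"number"}},"required":["steps"]}

```bash
mkdir -p pics; ls; cat > h.py <<'E'
import numpy as np, cv2
from workcell import robot, capture, get_calibration
def save(n,fn):
    im=capture(n); cv2.imwrite('pics/'+fn,im[:,:,::-1]); return im
E
python3 - <<'E'
from h import *
print(robot.get_state()); 
for n in ['scene','top','wrist']: print(n,get_calibration(n)); save(n,n+'0.png')
E
```

```text
pics
{'time': 0.0, 'joints': array([-67.47597505,  34.3848411 ,  -0.1440191 ,  91.68093791,
         0.1038362 ,  54.0250362 ,  -4.57264492]), 'qd': array([ 0.08408128, -0.17867179,  0.03788538,  0.06462554,  0.0437686 ,
       -0.03129285,  0.00796245]), 'tau': array([ 1.04726903e-03, -7.76466179e+01,  1.56519458e+00, -2.58023232e+01,
        1.22580829e-02,  8.92862678e-03,  3.33046751e-05]), 'tool_pos': array([0.32803462, 0.64597907, 0.21481329]), 'orientation': array([[-8.91665759e-01,  4.52694004e-01, -5.59752884e-04],
       [ 4.52694318e-01,  8.91664545e-01, -1.48123309e-03],
       [-1.71433539e-04, -1.57416178e-03, -9.99998746e-01]]), 'wrist_force': array([-0.78251054, -0.94794321,  0.2834409 ]), 'ft_torque': array([-0.00717742,  0.03965422, -0.01146269]), 'grip_width': 0.08539680833914907}
scene {'fx': 521.9910634137898, 'fy': 521.9910634137898, 'cx': 285.55724348928914, 'cy': 211.70734950396553, 'eye': array([1.11605672, 0.74256963, 1.31883655]), 'attitude': array([[-0.80032669, -0.48625496,  0.35076103],
       [ 0.59950664, -0.64090998,  0.47940191],
       [-0.00830532,  0.59396171,  0.80445044]])}
top {'fx': 526.1884992084806, 'fy': 526.1884992084806, 'cx': 283.1497914850223, 'cy': 202.6447925549851, 'eye': array([ 0.4095651 , -0.01042969,  1.29279613]), 'attitude': array([[ 0.02427425,  0.99256612, -0.11926134],
       [-0.99969723,  0.02362037, -0.00689348],
       [-0.00402523,  0.11939256,  0.99283897]])}
wrist {'fx': 304.92366542789694, 'fy': 304.92366542789694, 'cx': 280.2241869444643, 'cy': 205.1844777271831, 'mount': array([[ 7.76880267e-04,  9.60387948e-01,  2.78665367e-01,
         7.03596155e-02],
       [ 9.99999513e-01, -9.15635591e-04,  3.67772637e-04,
         4.17645391e-04],
       [ 6.08360336e-04,  2.78664946e-01, -9.60388191e-01,
        -1.58790140e-01],
       [ 0.00000000e+00,  0.00000000e+00,  0.00000000e+00,
         1.00000000e+00]])}
```

View pics/top0.png

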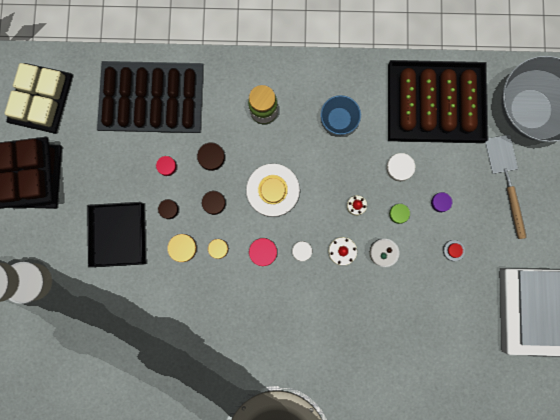

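View pics/scene0.png

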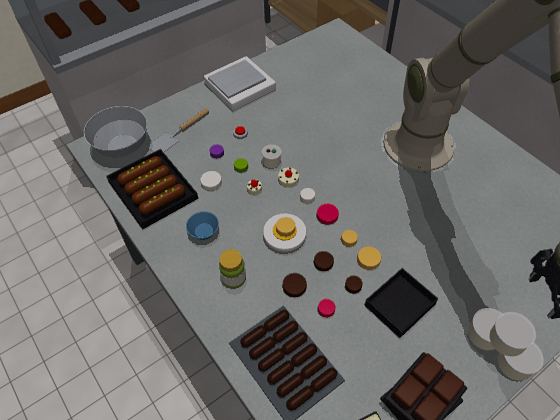

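View pics/wrist0.png

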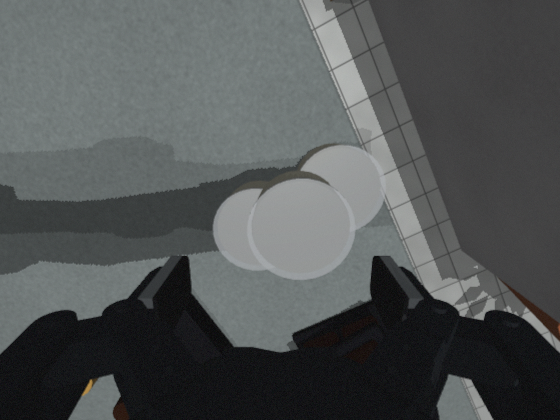

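```bash
cat >> h.py <<'E'
def ray(n,u,v):
    c=get_calibration(n); R=np.array(c['attitude']); e=np.array(c['eye'])
    d=R@np.array([(u-c['cx'])/c['fx'],-(v-c['cy'])/c['fy'],-1]); return e,d
def toplane(n,u,v,z):
    e,d=ray(n,u,v); return e+d*((z-e[2])/d[2])
def proj(n,p):
    c=get_calibration(n); R=np.array(c['attitude']); q=R.T@(np.array(p)-c['eye'])
    return c['cx']+c['fx']*q[0]/-q[2], c['cy']-c['fy']*q[1]/-q[2]
E
python3 - <<'E'
from h import *
im=cv2.imread('pics/top0.png')
c=im[130:280,70:490]; cv2.imwrite('pics/topz.png',cv2.resize(c[:, :210],None,fx=3.8,fy=3.8,interpolation=cv2.INTER_CUBIC)); cv2.imwrite('pics/topz2.png',cv2.resize(c[:,190:400],None,fx=3.8,fy=3.8,interpolation=cv2.INTER_CUBIC))
hsv=cv2.cvtColor(im,cv2.COLOR_BGR2HSV); 
# foreground: differs from counter
roi=im[130:280,140:480].astype(float)
bg=np.median(roi.reshape(-1,3),0); print(bg)
d=np.abs(im.astype(float)-bg).max(2)
m=(d>38).astype(np.uint8); m[:130]=0;m[285:]=0;m[:,:70]=0;m[:,485:]=0
n,l,s,ce=cv2.connectedComponentsWithStats(m)
for i in range(1,n):
    if s[i,4]<60: continue
    u,v=ce[i]; cn,_=cv2.findContours((l==i).astype(np.uint8),cv2.RETR_EXTERNAL,cv2.CHAIN_APPROX_NONE)
    (a,b),r=cv2.minEnclosingCircle(cn[0])
    p=toplane('top',u,v,0.022); px=526/ (1.27)
    print(np.round((u,v),1), s[i,4], 'p',np.round(p,4),'diam area mm',round(2*np.sqrt(s[i,4]/np.pi)*1.272/526*1000,1),'encl',round((2*r+1)*1.272/526*1000,1), im[int(v),int(u)], 'R',round(np.hypot(*p[:2]),3))
E
```

```text
[141. 145. 138.]
[157.5 130.7] 233 p [0.7341 0.3138 0.022 ] diam area mm 41.7 encl 251.5 [62 60 56] R 0.798
[339.6 132.5] 164 p [ 0.74   -0.1367  0.022 ] diam area mm 34.9 encl 72.6 [72 54 34] R 0.752
[436.7 135.8] 1236 p [ 0.7372 -0.3764  0.022 ] diam area mm 95.9 encl 238.8 [25 22 21] R 0.828
[210.9 156.2] 651 p [0.673  0.1789 0.022 ] diam area mm 69.6 encl 73.0 [27 37 57] R 0.696
[400.4 166.5] 617 p [ 0.6581 -0.2867  0.022 ] diam area mm 67.8 encl 73.2 [220 223 225] R 0.718
[166.3 165.5] 342 p [0.6472 0.2876 0.022 ] diam area mm 50.5 encl 54.2 [ 78  49 204] R 0.708
[272.6 189.5] 2192 p [0.5938 0.0249 0.022 ] diam area mm 127.8 encl 133.1 [125 202 222] R 0.594
[213.6 202.3] 480 p [0.559  0.1678 0.022 ] diam area mm 59.8 encl 63.4 [38 45 67] R 0.584
[440.7 201.9] 355 p [ 0.5732 -0.3843  0.022 ] diam area mm 51.4 encl 55.5 [148  53 109] R 0.69
[356.3 205.1] 282 p [ 0.5605 -0.1795  0.022 ] diam area mm 45.8 encl 52.9 [ 21  21 145] R 0.589
[168.1 208.9] 347 p [0.5403 0.2777 0.022 ] diam area mm 50.8 encl 54.4 [33 41 62] R 0.607
[116.2 234.2] 3721 p [0.4757 0.4001 0.022 ] diam area mm 1
[... 182 characters left out ...]
a mm 71.1 encl 75.6 [127 205 221] R 0.507
[342.3 250.8] 583 p [ 0.4491 -0.1466  0.022 ] diam area mm 65.9 encl 73.5 [ 31  32 166] R 0.472
[218.1 248.3] 336 p [0.4477 0.1524 0.022 ] diam area mm 50.0 encl 53.7 [134 210 223] R 0.473
[262.8 251.6] 652 p [0.4424 0.0445 0.022 ] diam area mm 69.7 encl 73.8 [101  68 215] R 0.445
[383.9 252.2] 617 p [ 0.4481 -0.2465  0.022 ] diam area mm 67.8 encl 76.5 [124 132 128] R 0.511
[452.6 250.4] 249 p [ 0.4564 -0.4114  0.022 ] diam area mm 43.1 encl 52.9 [ 43  45 188] R 0.615
[302.  250.9] 293 p [ 0.4464 -0.0497  0.022 ] diam area mm 46.7 encl 49.2 [219 222 224] R 0.449
[ 76.8 281.7] 91 p [0.3599 0.4874 0.022 ] diam area mm 26.0 encl 55.9 [74 77 72] R 0.606
```

View pics/topz.png

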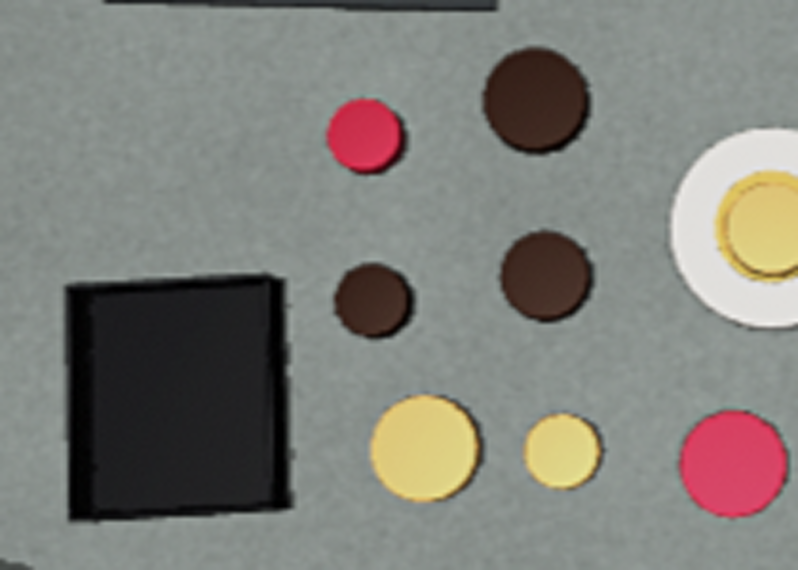

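View pics/topz2.png

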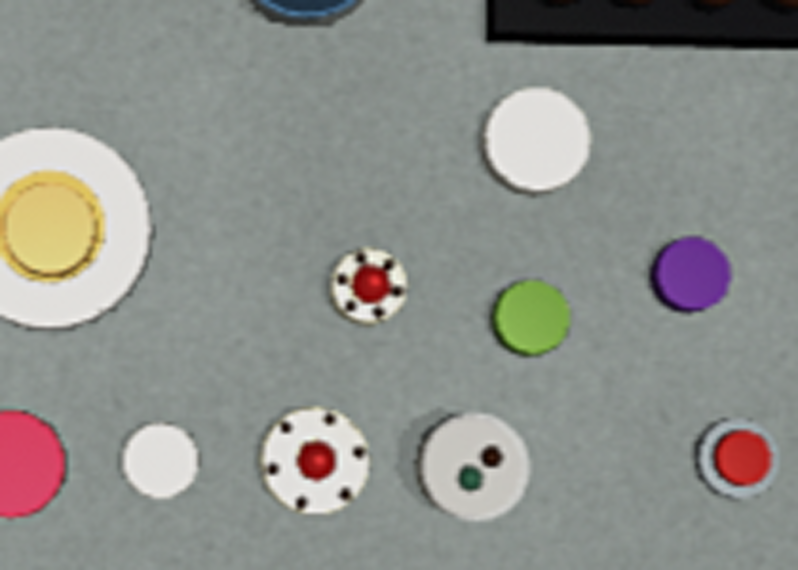

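```bash
cat > m.py <<'E'
from h import *
P={'wsponge':(.5938,.0249,.045),'sponge':(.4477,.1524,.011),'pist':(.5427,-.2823,.011),'mousse':(.4464,-.0497,.011),'rasp':(.6472,.2876,.011),'choc':(.5403,.2777,.011),'wchoc':(.559,.1678,.011),'topper':(.5605,-.1795,.011),'tub':(.448,-.2465,.025),'bell':(.456,-.411,.014),'stand':(.594,.025,.03),'board':(.594,.025,.032)}
def crit(n,hsv):
    H,S,V=[hsv[:,:,i].astype(int) for i in range(3)]
    if n in('sponge','wsponge'): return (H>15)&(H<35)&(S>70)
    if n=='pist': return (H>35)&(H<60)&(S>100)
    if n=='rasp': return ((H>165)|(H<5))&(S>120)
    if n=='bell': return ((H>165)|(H<8))&(S>150)
    if n in('choc','wchoc'): return (V<95)&(S>70)
    if n in('mousse','topper','stand'): return (V>172)&(S<60)
    if n=='board': return (H>15)&(H<35)&(S>70)
    return (V>0)&False
def meas(cam,im,names):
    hsv=cv2.cvtColor(im,cv2.COLOR_RGB2HSV); out={}
    for n in names:
        p=np.array(P[n]); u,v=proj(cam,p); R={'stand':75}.get(n,44)
        du=abs(proj(cam,p+[0,R/1000,0])[0]-u); 
        e=get_calibration(cam); rad=R/1000*e['fx']/np.linalg.norm(p-e['eye'])
        m=crit(n,hsv).astype(np.uint8); yy,xx=np.mgrid[:420,:560]
        m[(xx-u)**2+(yy-v)**2>rad**2]=0
        k,l,s,c=cv2.connectedComponentsWithStats(m)
        if k<2: print(n,'none'); continue
        i=1+np.argmax(s[1:,4]); cn,_=cv2.findContours((l==i).astype(np.uint8),cv2.RETR_EXTERNAL,cv2.CHAIN_APPROX_NONE)
        h=cv2.convexHull(cn[0]); M=cv2.moments(h); uv=(M['m10']/M['m00'],M['m01']/M['m00'])
        q=toplane(cam,*uv,p[2]); out[n]=q; b=cv2.boundingRect(cn[0]); 
        print(cam,n,np.round(uv,1),b[2:],np.round(q,4))
    return out
E
python3 - <<'E'
from m import *
N=[k for k in P if k!='tub']
for c in('top','scene'):
    meas(c,cv2.imread(f'pics/{c}0.png')[:,:,::-1],N)
E
```

```text
top wsponge [272.3 189.1] (29, 29) [0.5914 0.0251 0.045 ]
top sponge [217.5 248.4] (20, 20) [0.4478 0.1551 0.011 ]
top pist [399.3 213.3] (20, 20) [ 0.544  -0.2862  0.011 ]
top mousse [301.9 250.8] (19, 19) [ 0.4469 -0.05    0.011 ]
top rasp [165.7 165.5] (20, 20) [0.6493 0.2917 0.011 ]
top choc [167.7 208.9] (20, 19) [0.5413 0.2811 0.011 ]
top wchoc [213.1 202.3] (23, 23) [0.5603 0.1705 0.011 ]
top topper [352.9 209.4] (11, 11) [ 0.5509 -0.1727  0.011 ]
top bell [454.8 250.2] (15, 14) [ 0.4572 -0.4193  0.014 ]
top stand [272.4 189.4] (54, 52) [0.593  0.0251 0.03  ]
top board [272.3 189.1] (29, 29) [0.5933 0.0254 0.032 ]
scene wsponge [284.6 228.6] (24, 24) [0.6003 0.0315 0.045 ]
scene sponge [348.9 237.8] (17, 17) [0.4527 0.156  0.011 ]
scene pist [240.7 164.9] (14, 15) [ 0.5487 -0.283   0.011 ]
scene mousse [307.3 193.1] (14, 11) [ 0.4461 -0.0538  0.011 ]
scene rasp [326.  307.7] (17, 19) [0.6535 0.2918 0.011 ]
scene choc [353.2 284.2] (17, 18) [0.5462 0.282  0.011 ]
scene wchoc [323.4 260.9] (20, 19) [0.5648 0.172  0.011 ]
scene topper [248.5 185.9] (4, 3) [ 0.579  -0.1925  0.011 ]
scene bell [239.8 130. ] (10, 9) [ 0.4614 -0.4182  0.014 ]
scene stand [284.4 230.7] (42, 35) [0.5992 0.0288 0.03  ]
scene board [284.6 228.6] (24, 24) [0.595  0.0242 0.032 ]
```

Call:
drive_tool(steps="-1 -31 -26 0 -0.1;-1 -62 -52 0 -0.2;-1 -93 -78 0 -0.3;-1 -124 -104 0 -0.4;-1 -155 -130 0 -0.47", squeeze=40)

```text
time: 0.57
tool_pos: [0.4079, 0.4584, 0.2154]
orientation: [[-1.0, -0.006, -0.0], [-0.006, 1.0, -0.0], [0.0, -0.0, -1.0]]
wrist_force: [0.8, -0.2, -0.1]
grip_width: 0.0854
```

Call:
drive_tool(steps="-1 -16 -37 0 0;-1 -32 -74 0 0;-1 -48 -111 0 0;-1 -64 -148 0 0;-1 -80 -185 0 0")

```text
time: 0.98
tool_pos: [0.488, 0.2734, 0.2157]
orientation: [[-1.0, -0.0, 0.0], [-0.0, 1.0, -0.0], [-0.0, -0.0, -1.0]]
wrist_force: [0.6, -0.2, 0.8]
grip_width: 0.0855
```

Call:
drive_tool(steps="-1 -16 -37 10 0;-1 -32 -74 20 0;-1 -48 -111 30 0;-1 -64 -148 40 0;-1 -80 -185 50 0")

```text
time: 1.4
tool_pos: [0.5681, 0.0885, 0.1652]
orientation: [[-1.0, -0.0, 0.0], [-0.0, 1.0, -0.0], [-0.0, -0.0, -1.0]]
wrist_force: [0.2, 0.7, 0.3]
grip_width: 0.0854
```

Call:
drive_tool(steps="-1 -13 -32 0 0.003;-1 -26 -63 0 0.006;-1 -26 -63 0 0.006;-1 -26 -63 0 0.006;-1 -26 -63 0 0.006")

```text
time: 1.82
tool_pos: [0.5934, 0.0279, 0.1655]
orientation: [[-1.0, 0.006, -0.0], [0.006, 1.0, 0.001], [0.0, 0.001, -1.0]]
wrist_force: [-0.4, 0.9, -0.5]
grip_width: 0.0854
```

```bash
cat >> h.py <<'E'
def wcam(st):
    M=np.array(get_calibration('wrist')['mount']); T=np.eye(4); T[:3,:3]=st['orientation']; T[:3,3]=st['tool_pos']; return T@M
def wplane(T,u,v,z):
    c=get_calibration('wrist'); d=T[:3,:3]@np.array([(u-c['cx'])/c['fx'],-(v-c['cy'])/c['fy'],-1]); e=T[:3,3]; return e+d*((z-e[2])/d[2])
def wproj(T,p):
    c=get_calibration('wrist'); q=T[:3,:3].T@(np.array(p)-T[:3,3]); return c['cx']+c['fx']*q[0]/-q[2], c['cy']-c['fy']*q[1]/-q[2]
E
python3 - <<'E'
from h import *
st=robot.get_state(); np.save('st1.npy',wcam(st)); save('wrist','w1.png'); print(st['tool_pos'],wcam(st)); print(wproj(wcam(st),(.594,.025,.056)))
E
```

```text
[0.59335358 0.02791148 0.16551512] [[ 5.06239817e-03 -9.60557943e-01 -2.78033830e-01  5.23189231e-01]
 [ 9.99987119e-01  4.96426941e-03  1.05693811e-03  2.83254453e-02]
 [ 3.64984537e-04 -2.78035600e-01  9.60570701e-01  3.24338613e-01]
 [ 0.00000000e+00  0.00000000e+00  0.00000000e+00  1.00000000e+00]]
(np.float64(276.8558218461287), np.float64(197.96022847391194))
```

View pics/w1.png

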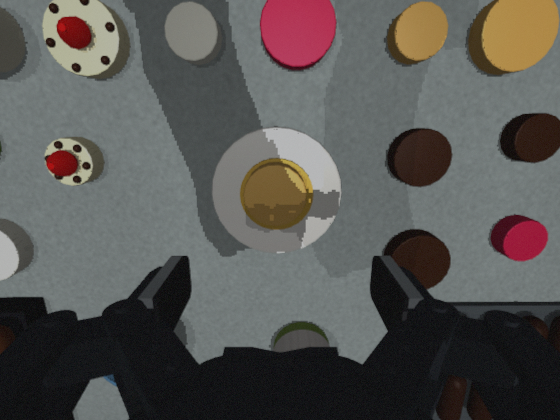

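```bash
python3 - <<'E'
from h import *
T=np.load('st1.npy')
for u,v,z in[(276.5,127,.03),(276.5,253,.03),(212,190,.03),(341,190,.03),(276,158,.056),(276,230,.045),(276,158,.034),(241,193,.056),(313,193,.034),(241,193,.034)]: print(u,v,z,np.round(wplane(T,u,v,z),4))
for n,uv,z in [('sponge top',(418,27),.022),('mousse top',(190,28),.022),('topper',(66,160),.022),('choc',(532,136),.022),('wchoc',(416,155),.022),('rasp',(521,238),.022)]: print(n,np.round(wplane(T,*uv,z),4))
im=cv2.imread('pics/w1.png');cv2.imwrite('pics/w1z.png',cv2.resize(im[120:260,205:350],None,fx=4,fy=4,interpolation=cv2.INTER_CUBIC))
E
```

```text
276.5 127 0.03 [0.5322 0.0249 0.03  ]
276.5 253 0.03 [0.6608 0.0238 0.03  ]
212 190 0.03 [ 0.5924 -0.0395  0.03  ]
341 190 0.03 [0.593  0.0883 0.03  ]
276 158 0.056 [0.5578 0.0245 0.056 ]
276 230 0.045 [0.6293 0.0238 0.045 ]
276 158 0.034 [0.5606 0.0242 0.034 ]
241 193 0.056 [ 0.5892 -0.0074  0.056 ]
313 193 0.034 [0.595  0.0602 0.034 ]
241 193 0.034 [ 0.5946 -0.0104  0.034 ]
sponge top [0.4475 0.1505 0.022 ]
mousse top [ 0.4473 -0.0509  0.022 ]
topper [ 0.5631 -0.1837  0.022 ]
choc [0.5422 0.2723 0.022 ]
wchoc [0.5599 0.1621 0.022 ]
rasp [0.6484 0.2844 0.022 ]
```

View pics/w1z.png

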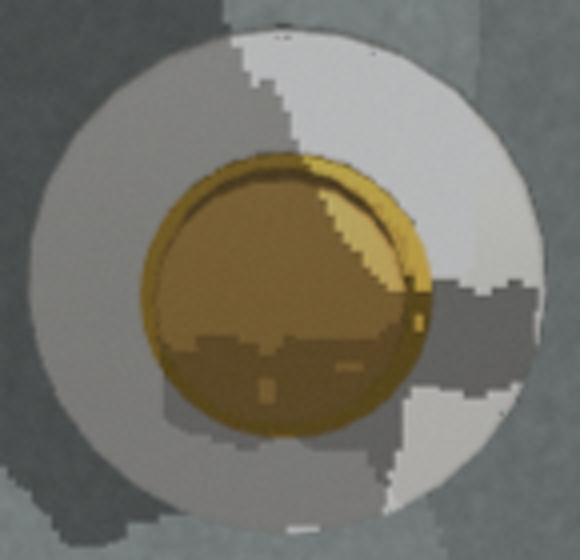

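Call:
drive_tool(steps="-1 0 -4 28 -0.006;-1 0 -4 56 -0.006;-1 0 -4 84 -0.006;-1 0 -4 105 -0.006;-1 0 -4 114 -0.006")

```text
time: 2.28
tool_pos: [0.5918, 0.0254, 0.0492]
orientation: [[-1.0, -0.003, -0.004], [-0.003, 1.0, 0.0], [0.004, 0.0, -1.0]]
wrist_force: [-0.1, -0.3, -0.7]
grip_width: 0.0855
```

Call:
drive_tool(steps="1 0 0 1 0;1 0 0 1 0;1 0 0 1 0;1 0 0 1 0;1 0 0 1 0", squeeze=40)

```text
time: 2.7
tool_pos: [0.5944, 0.0235, 0.052]
orientation: [[-1.0, -0.0, 0.002], [-0.0, 1.0, 0.0], [-0.002, 0.0, -1.0]]
wrist_force: [0.3, -0.5, 0.6]
grip_width: 0.0255
```

```bash
python3 - <<'E'
from h import *
st=robot.get_state(); save('wrist','w2.png'); print(st['tool_pos'],st['grip_width'])
E
```

```text
[0.59440177 0.0235144  0.05200805] 0.02545563390235908
```

View pics/w2.png

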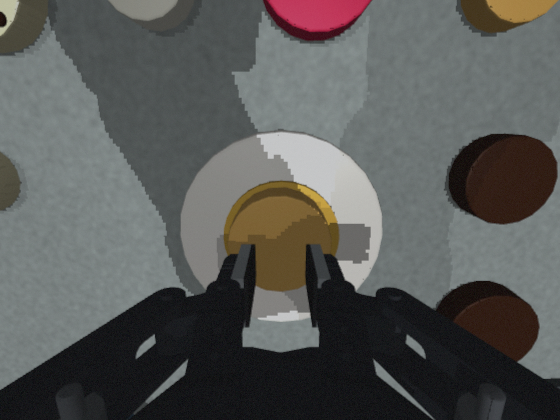

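```bash
python3 - <<'E'
from h import *
print(robot.tip_extent, [a for a in dir(robot) if a[0]!='_']); 
for n in('top','scene'): 
    im=save(n,n+'2.png')
    u,v=[int(a) for a in proj(n,(.594,.025,.045))]
    cv2.imwrite(f'pics/{n}2z.png',cv2.resize(im[v-50:v+50,u-50:u+50,::-1],None,fx=5,fy=5,interpolation=cv2.INTER_CUBIC))
E
```

```text
0.014 ['MotionError', 'get_state', 'job_done', 'tip_extent']
```

View pics/scene2z.png

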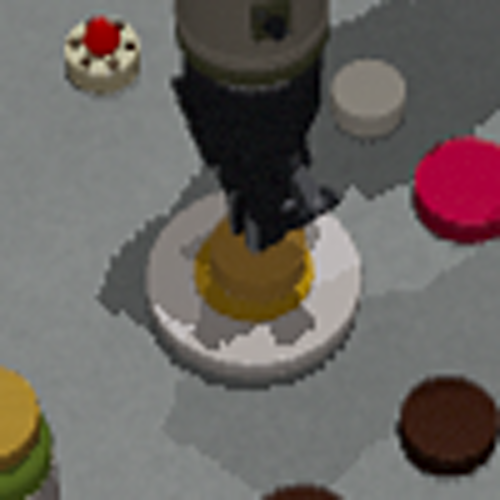

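```bash
python3 - <<'E'
from h import *
st=robot.get_state(); print(st['tool_pos'],st['grip_width'],st['wrist_force']); save('wrist','w3.png')
E
```

```text
[0.59402582 0.02335922 0.0514241 ] 0.0019413166852419424 [-0.45733849  0.6572013  -0.39968861]
```

View pics/w3.png

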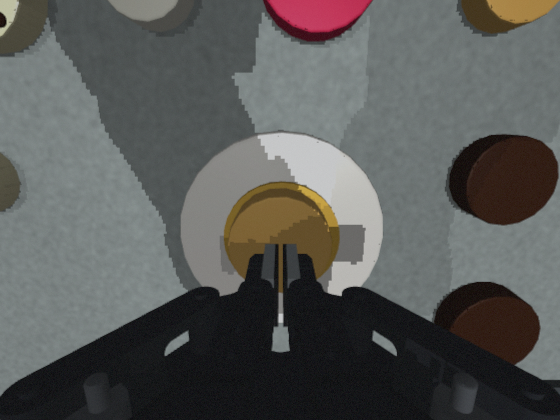

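View pics/top2z.png

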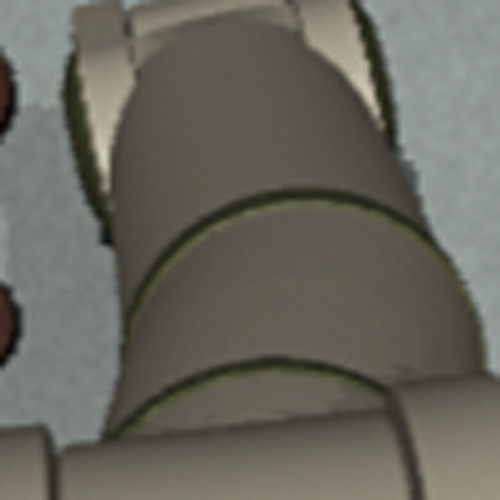

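```bash
python3 - <<'E'
from h import *
st=robot.get_state(); T=wcam(st); p=st['tool_pos']
for z in(.034,.0514,.056,.07): print(z,np.round(wproj(T,(p[0],p[1],z))))
for r in [(0,-.029),(0,.029),(-.029,0),(.029,0)]: print(np.round(wproj(T,(.594+r[0],.0235+r[1],.056))))
for v,z in((196,.056),(292,.056),(292,.034)): print(v,wplane(T,281,v,z))
for v,z in((131,.03),(322,.03)): print(v,wplane(T,281,v,z))
im=cv2.imread('pics/w3.png');cv2.imwrite('pics/w3z.png',cv2.resize(im[180:330,205:355],None,fx=4,fy=4,interpolation=cv2.INTER_CUBIC))
E
```

```text
0.034 [280. 235.]
0.0514 [280. 246.]
0.056 [280. 250.]
0.07 [280. 262.]
[228. 250.]
[333. 250.]
[280. 199.]
[280. 296.]
196 [0.56335209 0.0238277  0.056     ]
292 [0.62017786 0.023915   0.056     ]
292 [0.63398567 0.02398836 0.034     ]
131 [0.53155271 0.02384049 0.03      ]
322 [0.66006139 0.0240379  0.03      ]
```

View pics/w3z.png

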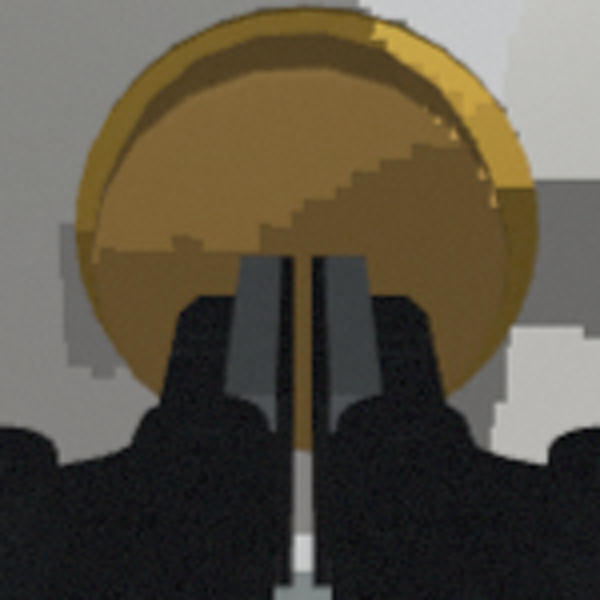

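Call:
drive_tool(steps="1 0 0 1 0;1 0 0 2 0;1 0 0 3 0;1 0 0 4 0;1 0 0 4 0")

```text
time: 3.32
tool_pos: [0.5935, 0.0234, 0.0464]
orientation: [[-1.0, -0.0, -0.0], [-0.0, 1.0, -0.0], [0.0, -0.0, -1.0]]
wrist_force: [0.2, 0.8, -0.9]
grip_width: -0.0002
```

Call:
drive_tool(steps="1 0 0 1 0;1 0 0 2 0;1 0 0 3 0;1 0 0 4 0;1 0 0 4 0")

```text
time: 3.73
tool_pos: [0.5935, 0.0234, 0.0425]
orientation: [[-1.0, -0.0, -0.0], [-0.0, 1.0, -0.0], [0.0, -0.0, -1.0]]
wrist_force: [-0.0, -0.2, 0.2]
grip_width: 0.0001
```

Call:
drive_tool(steps="1 0 0 1 0;1 0 0 2 0;1 0 0 3 0;1 0 0 4 0;1 0 0 4 0")

```text
time: 4.15
tool_pos: [0.5938, 0.0234, 0.0405]
orientation: [[-1.0, -0.0, 0.001], [-0.0, 1.0, -0.0], [-0.001, -0.0, -1.0]]
wrist_force: [-6.3, -0.2, 21.8]
grip_width: 0.0003
```

```bash
python3 - <<'E'
from h import *
im=save('wrist','w4.png'); cv2.imwrite('pics/w4z.png',cv2.resize(im[180:330,205:355,::-1],None,fx=4,fy=4,interpolation=cv2.INTER_CUBIC))
im=save('scene','s4.png'); u,v=[int(a) for a in proj('scene',(.594,.025,.045))]
cv2.imwrite('pics/s4z.png',cv2.resize(im[v-40:v+40,u-40:u+40,::-1],None,fx=7,fy=7,interpolation=cv2.INTER_CUBIC))
E
```

```text
(no output)
```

View pics/w4z.png

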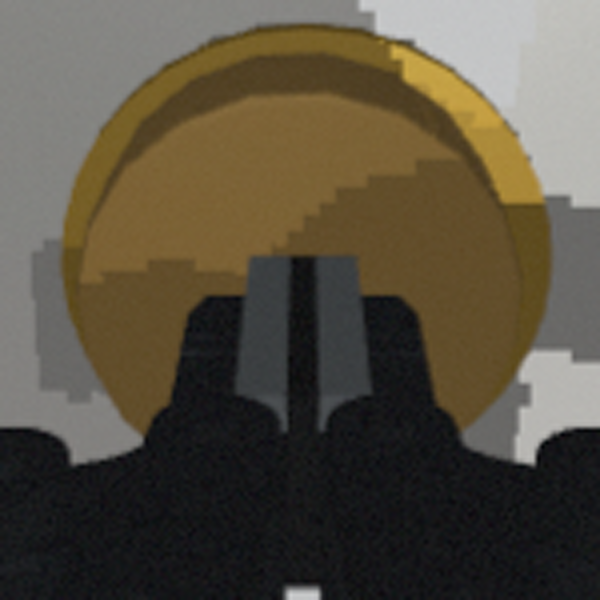

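View pics/s4z.png

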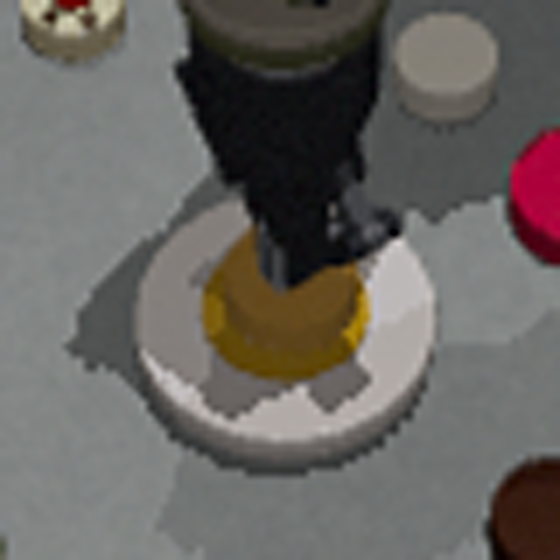

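Call:
drive_tool(steps="1 0 0 -10 0;1 0 0 -25 0;-1 0 0 -40 0;-1 0 0 -40 0;-1 0 0 -40 0")

```text
time: 4.67
tool_pos: [0.5942, 0.0234, 0.0794]
orientation: [[-1.0, -0.0, 0.002], [-0.0, 1.0, 0.0], [-0.002, 0.0, -1.0]]
wrist_force: [0.4, -0.1, -0.2]
grip_width: 0.036
```

Call:
drive_tool(steps="-1 0 0 0 0;-1 0 0 15 0;-1 0 0 30 0;-1 0 0 45 0;-1 0 0 60 0")

```text
time: 5.08
tool_pos: [0.5931, 0.0234, 0.0172]
orientation: [[-1.0, -0.0, -0.001], [-0.0, 1.0, -0.0], [0.001, -0.0, -1.0]]
wrist_force: [0.1, -0.2, -0.7]
grip_width: 0.0856
```

Call:
drive_tool(steps="1 0 0 0 0;1 0 0 0 0;1 0 0 0 0;1 0 0 0 0;1 0 0 0 0")

```text
time: 5.5
tool_pos: [0.5941, 0.0234, 0.0194]
orientation: [[-1.0, -0.0, 0.001], [-0.0, 1.0, 0.0], [-0.001, 0.0, -1.0]]
wrist_force: [-0.6, -0.8, -1.4]
grip_width: 0.0566
```

Call:
drive_tool(steps="1 0 0 0 0;1 0 0 -20 0;1 0 0 -45 0;1 0 0 -70 0;1 0 0 -90 0")

```text
time: 5.92
tool_pos: [0.5939, 0.0234, 0.1107]
orientation: [[-1.0, -0.0, 0.001], [-0.0, 1.0, 0.0], [-0.001, 0.0, -1.0]]
wrist_force: [0.3, 0.5, 0.2]
grip_width: 0.0564
```

```bash
python3 - <<'E'
from h import *
st=robot.get_state(); print(st['tool_pos'],st['grip_width']); T=wcam(st); np.save('T5.npy',T); save('wrist','w5.png')
E
```

```text
[0.59392166 0.023398   0.11066314] 0.05639765691857921
```

View pics/w5.png

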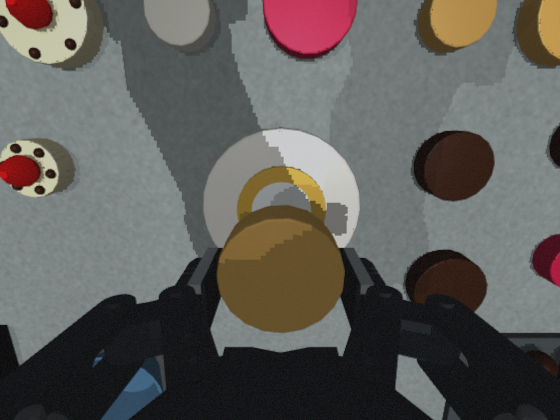

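```bash
python3 - <<'E'
from h import *
T=np.load('T5.npy')
for u,v in[(282,166),(237,207),(327,207)]: print(wplane(T,u,v,.034))
for u,v in[(280,128)]: print(wplane(T,u,v,.03))
# tray corners from top0
im=cv2.imread('pics/top0.png'); V=im.max(2); m=(V<60).astype(np.uint8); m[:195]=0;m[275:]=0;m[:,:82]=0;m[:,152:]=0
m=cv2.morphologyEx(m,cv2.MORPH_OPEN,np.ones((3,3)))
cn,_=cv2.findContours(m,0,1); c=max(cn,key=cv2.contourArea); r=cv2.minAreaRect(c); print(r)
for p in cv2.boxPoints(r): print(p,toplane('top',*p,.035))
im=cv2.imread('pics/scene0.png');cv2.imwrite('pics/s0z.png',cv2.resize(im[255:345,350:450],None,fx=5,fy=5,interpolation=cv2.INTER_CUBIC))
im=cv2.imread('pics/top0.png');cv2.imwrite('pics/t0z.png',cv2.resize(im[195:275,80:155],None,fx=7,fy=7,interpolation=cv2.INTER_CUBIC))
E
```

```text
[0.56041612 0.02485441 0.034     ]
[ 0.59360081 -0.01130275  0.034     ]
[0.59353358 0.0611798  0.034     ]
[0.53199354 0.02328132 0.03      ]
((116.240478515625, 234.138427734375), (63.10972595214844, 58.137760162353516), 88.49256896972656)
[ 86.351555 203.35919 ] [0.54763151 0.47259059 0.035     ]
[144.4692  201.82977] [0.55467829 0.33257091 0.035     ]
[146.1294  264.91766] [0.40390454 0.32020046 0.035     ]
[ 88.011765 266.44708 ] [0.39694352 0.45822443 0.035     ]
```

View pics/s0z.png

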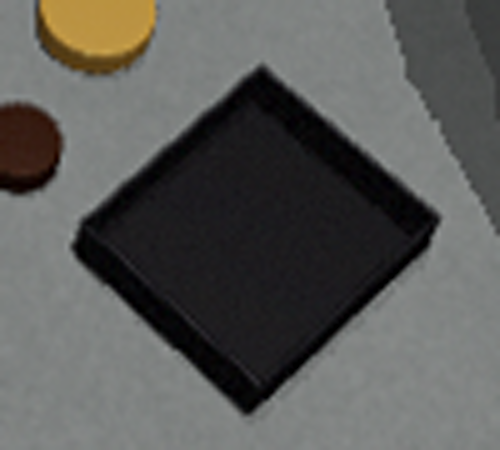

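View pics/t0z.png

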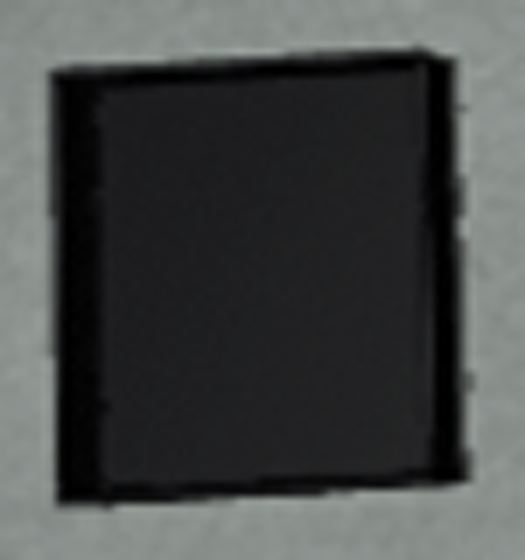

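```bash
python3 - <<'E'
from h import *
print(toplane('top',114.6,234.3,.035),toplane('scene',402.1,299.8,.035))
a=toplane('top',87.5,205.3,.035);b=toplane('top',88.5,266,.035);c=toplane('top',141,202.6,.035);print(a,b,c,a-b,c-a)
q=[toplane('scene',350+x/5,255+y/5,.035) for x,y in((262,65),(440,220),(258,388),(82,222))]; print(np.round(q,4))
E
```

```text
[0.47476832 0.3997515  0.035     ] [0.48247526 0.40637937 0.035     ]
[0.54299398 0.46949475 0.035     ] [0.39802519 0.457135   0.035     ] [0.55261095 0.34083506 0.035     ] [0.1449688  0.01235975 0.        ] [ 0.00961697 -0.12865969  0.        ]
[[0.4118 0.3353 0.035 ]
 [0.4032 0.4633 0.035 ]
 [0.5501 0.4737 0.035 ]
 [0.5588 0.3472 0.035 ]]
```

Call:
drive_tool(steps="1 8 38 0 0;1 16 76 0 0;1 25 115 0 0;1 33 153 0 0;1 42 191 0 0")

```text
time: 6.38
tool_pos: [0.5512, 0.216, 0.1091]
orientation: [[-1.0, 0.0, 0.001], [0.0, 1.0, 0.0], [-0.001, 0.0, -1.0]]
wrist_force: [1.7, -0.3, -1.3]
grip_width: 0.0564
```

Call:
drive_tool(steps="1 8 38 0 -0.02;1 16 76 0 -0.04;1 25 115 0 -0.06;1 33 153 0 -0.08;1 42 191 0 -0.08")

```text
time: 6.8
tool_pos: [0.509, 0.4072, 0.109]
orientation: [[-0.997, -0.081, 0.001], [-0.081, 0.997, 0.0], [-0.001, 0.0, -1.0]]
wrist_force: [1.2, -0.9, -0.2]
grip_width: 0.0563
```

```bash
python3 - <<'E'
from h import *
st=robot.get_state(); print(st['tool_pos'],st['orientation'][:2,:2],st['grip_width']); T=wcam(st); np.save('T6.npy',T); save('wrist','w6.png')
for a in(-75,75):
  for b in(-65,65):
    c,s=np.cos(.08),np.sin(.08); print(np.round(wproj(T,(.478+(a*c-b*s)/1000,.403+(a*s+b*c)/1000,.035))))
E
```

```text
[0.50902303 0.40723013 0.1090078 ] [[-0.99668791 -0.08131962]
 [-0.08131946  0.99668805]] 0.05625003668689692
[185.  63.]
[371.  63.]
[200. 258.]
[356. 259.]
```

View pics/w6.png

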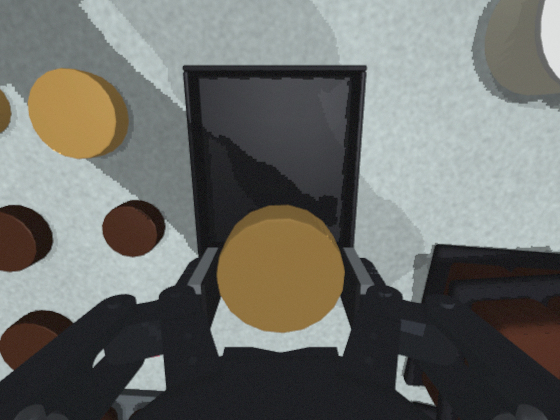

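Call:
drive_tool(steps="1 0 -3 30 0;1 0 -3 60 0;1 0 -3 90 0;1 0 -3 108 0;1 0 -3 116 0")

```text
time: 7.27
tool_pos: [0.5086, 0.4013, -0.01]
orientation: [[-0.997, -0.08, -0.003], [-0.08, 0.997, -0.002], [0.003, -0.002, -1.0]]
wrist_force: [-0.3, 0.1, -0.5]
grip_width: 0.0566
```

Call:
drive_tool(steps="1 0 0 0 0;-0.65 0 0 0 0;-0.65 0 0 0 0;-0.65 0 0 0 0;-0.65 0 0 0 0")

```text
time: 7.68
tool_pos: [0.5105, 0.4028, -0.0059]
orientation: [[-0.997, -0.08, 0.002], [-0.08, 0.997, 0.001], [-0.002, 0.001, -1.0]]
wrist_force: [-0.5, 0.5, -0.0]
grip_width: 0.0705
```

Call:
drive_tool(steps="-0.65 0 0 -20 0;-0.65 0 0 -50 0;-0.65 0 0 -80 0;-0.65 0 0 -110 0;-0.65 0 0 -120 0")

```text
time: 8.1
tool_pos: [0.5115, 0.4037, 0.1179]
orientation: [[-0.997, -0.08, 0.005], [-0.08, 0.997, 0.004], [-0.005, 0.004, -1.0]]
wrist_force: [1.1, 1.1, -0.6]
grip_width: 0.0708
```

```bash
python3 - <<'E'
from h import *
st=robot.get_state(); print(st['tool_pos'],st['orientation'][:2,:2],st['grip_width']); T=wcam(st); np.save('T7.npy',T); save('wrist','w7.png')
E
```

```text
[0.51149812 0.40368592 0.11787826] [[-0.99680394 -0.07973812]
 [-0.07971752  0.99680828]] 0.0708419612731668
```

View pics/w7.png

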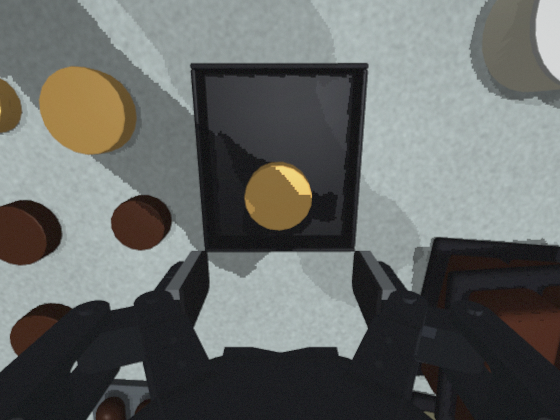

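```bash
python3 - <<'E'
from h import *
T=np.load('T7.npy')
print('disc',wplane(T,278.5,197,.026),wplane(T,278.5,163,.026),wplane(T,278.5,230,.026)); print('far',wplane(T,280,250,.035),'near',wplane(T,280,65,.035), wplane(T,193,66,.035),wplane(T,366,66,.035))
# choc small, wchoc, rasp from T7 (top faces)
for n,u,v in (('choc',(140.5),220),('wchoc',(21),229)): print(n,wplane(T,u,v,.022))
E
```

```text
disc [0.50727645 0.40229787 0.026     ] [0.47844143 0.4000154  0.026     ] [0.53712594 0.40466065 0.026     ]
far [0.55193416 0.4071452  0.035     ] near [0.40589846 0.3953806  0.035     ] [0.41168547 0.33244926 0.035     ] [0.40149083 0.45781966 0.035     ]
choc [0.5388911  0.28288179 0.022     ]
wchoc [0.5557749  0.17698813 0.022     ]
```

Call:
drive_tool(steps="-1 -4 -40 0 0.02;-1 -9 -80 0 0.04;-1 -13 -120 0 0.06;-1 -18 -160 0 0.08;-1 -23 -200 0 0.08")

```text
time: 8.57
tool_pos: [0.5485, 0.2031, 0.1123]
orientation: [[-1.0, 0.0, -0.0], [0.0, 1.0, -0.0], [0.0, -0.0, -1.0]]
wrist_force: [0.6, -1.2, 0.1]
grip_width: 0.0851
```

Call:
drive_tool(steps="-1 -4 -20 0 0;-1 -8 -38 0 0;-1 -8 -38 0 0;-1 -8 -38 0 0;-1 -8 -38 0 0")

```text
time: 8.98
tool_pos: [0.5565, 0.1677, 0.1124]
orientation: [[-1.0, -0.001, -0.0], [-0.001, 1.0, 0.001], [0.0, 0.001, -1.0]]
wrist_force: [0.6, 0.1, -0.6]
grip_width: 0.0851
```

```bash
cat >> h.py <<'E'
def look(fn):
    st=robot.get_state(); print(np.round(st['tool_pos'],4),np.round(st['orientation'][:2,0],4),round(st['grip_width'],4)); T=wcam(st); np.save('pics/'+fn+'.npy',T); return T,save('wrist',fn+'.png')
E
python3 - <<'E'
from h import *
T,im=look('w8'); print(wproj(T,(.559,.168,.022)))
E
```

```text
[0.5565 0.1677 0.1124] [-1.e+00 -7.e-04] 0.0851
(np.float64(280.40086884414876), np.float64(205.74913628004163))
```

View pics/w8.png

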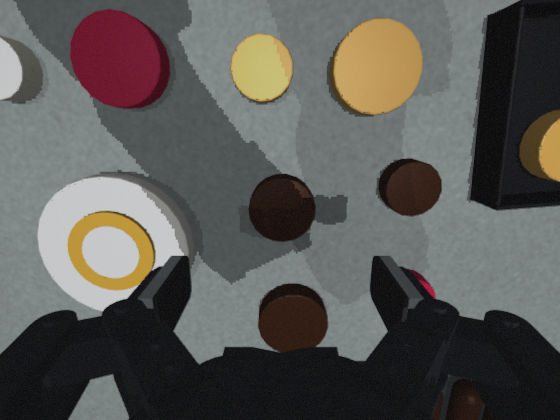

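Call:
drive_tool(steps="-1 -3 1 30 0;-1 -3 1 62 0;-1 -3 1 94 0;-1 -3 1 118 0;-1 -3 1 126 0")

```text
time: 9.45
tool_pos: [0.5577, 0.1691, -0.0167]
orientation: [[-1.0, -0.003, -0.004], [-0.003, 1.0, -0.001], [0.004, -0.001, -1.0]]
wrist_force: [-0.2, 1.2, 0.4]
grip_width: 0.0852
```

Call:
drive_tool(steps="-1 0 0 0 0;1 0 0 0 0;1 0 0 0 0;1 0 0 0 0;1 0 0 0 0")

```text
time: 9.87
tool_pos: [0.5607, 0.1685, -0.0113]
orientation: [[-1.0, -0.0, 0.003], [-0.0, 1.0, 0.001], [-0.003, 0.001, -1.0]]
wrist_force: [-1.4, 1.4, 6.3]
grip_width: 0.0564
```

Call:
drive_tool(steps="1 0 0 0 0;1 0 0 -20 0;1 0 0 -50 0;1 0 0 -85 0;1 0 0 -120 0")

```text
time: 10.28
tool_pos: [0.5596, 0.1677, 0.1089]
orientation: [[-1.0, -0.0, 0.0], [-0.0, 1.0, 0.0], [-0.0, 0.0, -1.0]]
wrist_force: [1.0, -0.2, -1.0]
grip_width: 0.0559
```

Call:
drive_tool(steps="1 17 35 0 0;1 34 70 0 0;1 52 105 0 0;1 70 140 0 0;1 87 175 0 0")

```text
time: 10.7
tool_pos: [0.472, 0.3444, 0.1082]
orientation: [[-1.0, 0.0, 0.002], [0.0, 1.0, 0.001], [-0.002, 0.001, -1.0]]
wrist_force: [0.5, 0.2, -1.1]
grip_width: 0.0559
```

Call:
drive_tool(steps="1 14 28 0 -0.03;1 28 56 0 -0.06;1 28 56 0 -0.08;1 28 56 0 -0.08;1 28 56 0 -0.08")

```text
time: 11.12
tool_pos: [0.4451, 0.3983, 0.1075]
orientation: [[-0.997, -0.079, 0.001], [-0.079, 0.997, 0.0], [-0.001, 0.0, -1.0]]
wrist_force: [-0.2, -0.1, -1.0]
grip_width: 0.0566
```

```bash
python3 - <<'E'
from h import *
T,im=look('w9')
E
```

```text
[0.4451 0.3983 0.1075] [-0.9969 -0.0793] 0.0566
```

View pics/w9.png

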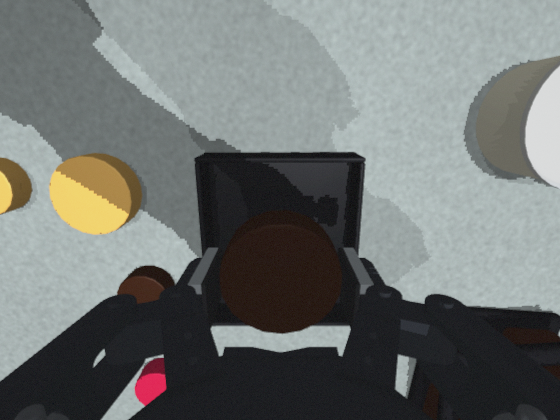

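Call:
drive_tool(steps="1 0 0 30 0;1 0 0 60 0;1 0 0 88 0;1 0 0 106 0;1 0 0 113 0")

```text
time: 11.58
tool_pos: [0.4449, 0.3961, -0.0084]
orientation: [[-0.997, -0.077, -0.002], [-0.077, 0.997, -0.003], [0.002, -0.003, -1.0]]
wrist_force: [-1.1, -0.1, 2.2]
grip_width: 0.056
```

Call:
drive_tool(steps="1 0 0 0 0;-0.65 0 0 0 0;-0.65 0 0 0 0;-0.65 0 0 0 0;-0.65 0 0 0 0")

```text
time: 12.0
tool_pos: [0.4453, 0.399, -0.0054]
orientation: [[-0.997, -0.08, 0.001], [-0.08, 0.997, 0.001], [-0.001, 0.001, -1.0]]
wrist_force: [-0.1, -0.7, -0.1]
grip_width: 0.0705
```

Call:
drive_tool(steps="-0.65 0 0 -20 0;-0.65 0 0 -50 0;-0.65 0 0 -80 0;-0.65 0 0 -105 0;-0.65 0 0 -115 0")

```text
time: 12.42
tool_pos: [0.4459, 0.3999, 0.1126]
orientation: [[-0.997, -0.08, 0.004], [-0.08, 0.997, 0.004], [-0.004, 0.003, -1.0]]
wrist_force: [1.1, 0.8, -0.5]
grip_width: 0.0702
```

```bash
python3 - <<'E'
from h import *
T,im=look('w10')
E
```

```text
[0.4459 0.3999 0.1126] [-0.9968 -0.0798] 0.0702
```

View pics/w10.png

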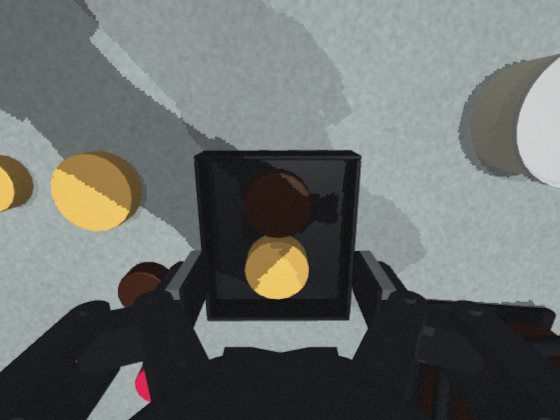

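```bash
python3 - <<'E'
from h import *
T=np.load('pics/w8.npy'); print('sponge',wplane(T,262,67,.018),'choc',wplane(T,411,187,.016), 'board l/r/top', wplane(T,67,250,.034),wplane(T,155,250,.034))
st=robot.get_state(); R=st['orientation']; print('delta tool mm',R.T@(np.array([.450,.1535,.118])-st['tool_pos'])*1000)
E
```

```text
sponge [0.44971505 0.15375711 0.018     ] choc [0.54385976 0.27988981 0.016     ] board l/r/top [ 0.59473821 -0.01245396  0.034     ] [0.59464023 0.06196552 0.034     ]
delta tool mm [  15.83812207 -246.10034102   -6.036088  ]
```

Call:
drive_tool(steps="-0.42 3 -40 0 0.02;-0.42 6 -80 0 0.04;-0.42 8 -120 0 0.06;-0.42 10 -160 0 0.08;-0.42 13 -200 0 0.08")

```text
time: 12.88
tool_pos: [0.4472, 0.1967, 0.1081]
orientation: [[-1.0, 0.0, -0.0], [0.0, 1.0, -0.0], [0.0, -0.0, -1.0]]
wrist_force: [0.8, -0.6, 0.2]
grip_width: 0.0606
```

Call:
drive_tool(steps="-0.42 0 -23 0 0;-0.42 0 -45 0 0;-0.42 0 -45 0 0;-0.42 0 -45 0 0;-0.42 0 -45 0 0")

```text
time: 13.3
tool_pos: [0.4479, 0.154, 0.1084]
orientation: [[-1.0, -0.0, -0.0], [-0.0, 1.0, 0.0], [0.0, 0.0, -1.0]]
wrist_force: [0.1, 0.6, -0.5]
grip_width: 0.0607
```

```bash
python3 - <<'E'
from h import *
T,im=look('w11'); print(wproj(T,(.450,.1535,.018)))
E
```

```text
[0.4479 0.154  0.1084] [-1.e+00 -3.e-04] 0.0607
(np.float64(279.4349508579454), np.float64(205.30624437421375))
```

View pics/w11.png

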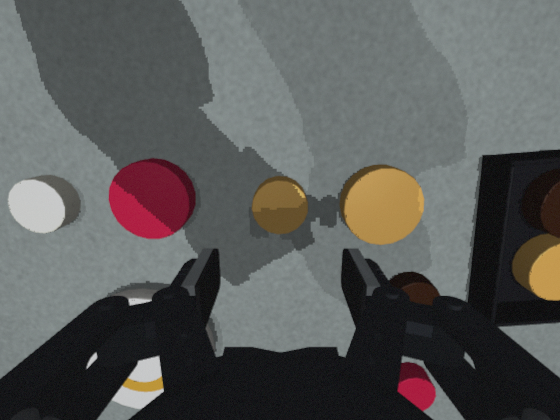

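Call:
drive_tool(steps="-0.42 -2 0 30 0;-0.42 -2 0 62 0;-0.42 -2 0 92 0;-0.42 -2 0 110 0;-0.42 -2 0 116 0")

```text
time: 13.77
tool_pos: [0.4486, 0.1546, -0.0101]
orientation: [[-1.0, -0.003, -0.003], [-0.003, 1.0, -0.001], [0.003, -0.001, -1.0]]
wrist_force: [1.4, 0.2, -0.1]
grip_width: 0.0605
```

Call:
drive_tool(steps="-0.42 0 0 0 0;1 0 0 0 0;1 0 0 0 0;1 0 0 0 0;1 0 0 0 0")

```text
time: 14.18
tool_pos: [0.4505, 0.1538, -0.0062]
orientation: [[-1.0, -0.0, 0.002], [-0.0, 1.0, 0.001], [-0.002, 0.001, -1.0]]
wrist_force: [0.7, -0.0, -0.6]
grip_width: 0.0458
```

Call:
drive_tool(steps="1 0 0 0 0;1 0 0 -20 0;1 0 0 -50 0;1 0 0 -80 0;1 0 0 -110 0")

```text
time: 14.6
tool_pos: [0.4495, 0.1532, 0.1042]
orientation: [[-1.0, -0.0, -0.0], [-0.0, 1.0, -0.0], [0.0, -0.0, -1.0]]
wrist_force: [0.7, 0.9, -0.7]
grip_width: 0.0466
```

Call:
drive_tool(steps="1 -29 -26 0 0;1 -58 -52 0 0;1 -87 -78 0 0;1 -117 -104 0 0;1 -146 -129 0 0")

```text
time: 15.02
tool_pos: [0.5972, 0.0225, 0.1035]
orientation: [[-1.0, 0.0, 0.001], [0.0, 1.0, -0.0], [-0.001, -0.0, -1.0]]
wrist_force: [0.4, 0.4, -0.4]
grip_width: 0.046
```

```bash
python3 - <<'E'
from h import *
T,im=look('w12'); print(wproj(T,(.596-.036,.0245,.034)))
E
```

```text
[0.5972 0.0225 0.1035] [-1.e+00  3.e-04] 0.046
(np.float64(282.75489147235294), np.float64(162.61885085745897))
```

View pics/w12.png

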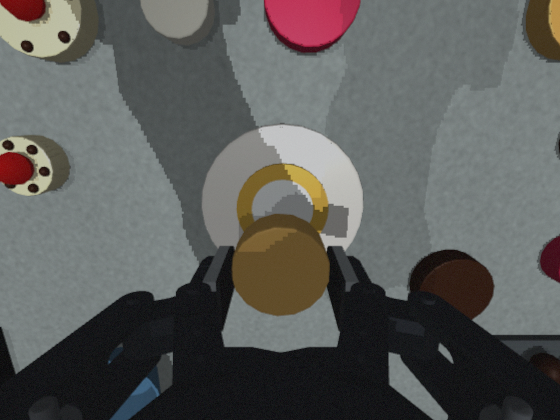

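```bash
python3 - <<'E'
from h import *
T=np.load('pics/w12.npy'); print(wplane(T,281,264,.1325),wplane(T,281,315,.1325),wplane(T,281,213,.11),wplane(T,281,213,.1325))
E
```

```text
[0.59329382 0.02300907 0.1325    ] [0.62115181 0.02304301 0.1325    ] [0.57534973 0.02303675 0.11      ] [0.56816916 0.02297845 0.1325    ]
```

Call:
drive_tool(steps="1 1 2 20 0;1 1 2 42 0;1 1 2 60 0;1 1 2 70 0;1 1 2 74 0")

```text
time: 15.48
tool_pos: [0.5938, 0.0265, 0.0275]
orientation: [[-1.0, -0.0, -0.002], [-0.0, 1.0, -0.0], [0.002, -0.0, -1.0]]
wrist_force: [-2.6, -0.2, 13.5]
grip_width: 0.0463
```

Call:
drive_tool(steps="1 0 0 1 0;1 0 0 1 0;-0.3 0 0 1 0;-0.3 0 0 1 0;-0.3 0 0 1 0")

```text
time: 15.9
tool_pos: [0.5953, 0.0266, 0.0284]
orientation: [[-1.0, -0.0, 0.001], [-0.0, 1.0, 0.0], [-0.001, 0.0, -1.0]]
wrist_force: [0.6, -0.5, 0.4]
grip_width: 0.0556
```

Call:
drive_tool(steps="-0.42 0 0 -15 0;-0.42 0 0 -40 0;-0.42 0 0 -65 0;-0.42 0 0 -90 0;-0.42 0 0 -100 0")

```text
time: 16.32
tool_pos: [0.5962, 0.0266, 0.1312]
orientation: [[-1.0, 0.0, 0.004], [0.0, 1.0, 0.0], [-0.004, 0.0, -1.0]]
wrist_force: [0.7, 0.4, -0.1]
grip_width: 0.0604
```

```bash
python3 - <<'E'
from h import *
T,im=look('w13'); print(wproj(T,(.596-.036,.0245,.034)))
E
```

```text
[0.5962 0.0266 0.1312] [-1.  0.] 0.0604
(np.float64(277.56417577601076), np.float64(158.60301655408665))
```

View pics/w13.png

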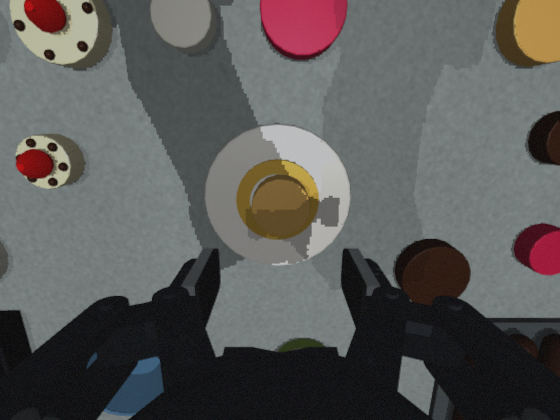

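```bash
python3 - <<'E'
from h import *
im=cv2.imread('pics/w13.png');cv2.imwrite('pics/w13z.png',cv2.resize(im[140:260,215:345],None,fx=6,fy=6,interpolation=cv2.INTER_CUBIC))
E
```

```text
(no output)
```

View pics/w13z.png

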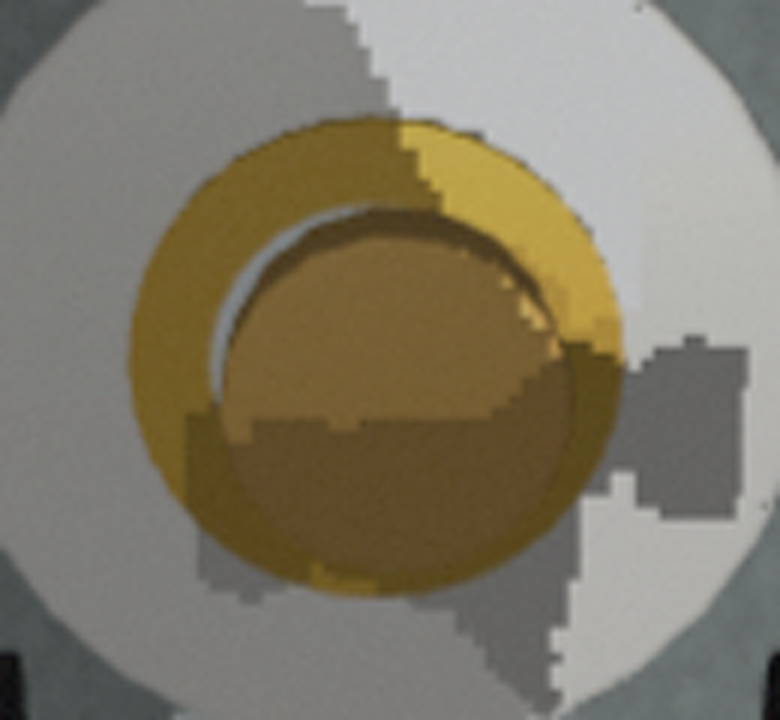

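Call:
drive_tool(steps="-0.6 5 -32 0 0;-0.6 10 -64 0 0;-0.6 15 -96 0 0;-0.6 20 -128 0 0;-0.6 25 -160 0 0")

```text
time: 16.78
tool_pos: [0.5691, -0.1348, 0.127]
orientation: [[-1.0, -0.001, -0.001], [-0.001, 1.0, 0.0], [0.001, 0.0, -1.0]]
wrist_force: [0.4, -0.1, 0.4]
grip_width: 0.0683
```

Call:
drive_tool(steps="-0.6 6 -38 5 0;-0.6 12 -76 10 0;-0.6 18 -114 15 0;-0.6 25 -151 20 0;-0.6 25 -151 20 0")

```text
time: 17.2
tool_pos: [0.541, -0.2938, 0.1058]
orientation: [[-1.0, 0.01, -0.003], [0.01, 1.0, -0.004], [0.003, -0.004, -1.0]]
wrist_force: [-0.5, -0.6, -0.7]
grip_width: 0.0687
```

```bash
python3 - <<'E'
from h import *
T,im=look('w14'); print(wproj(T,(.5465,-.2845,.018)))
E
```

```text
[ 0.541  -0.2938  0.1058] [-0.9999  0.0099] 0.0687
(np.float64(291.5188466324959), np.float64(210.24667581951005))
```

View pics/w14.png

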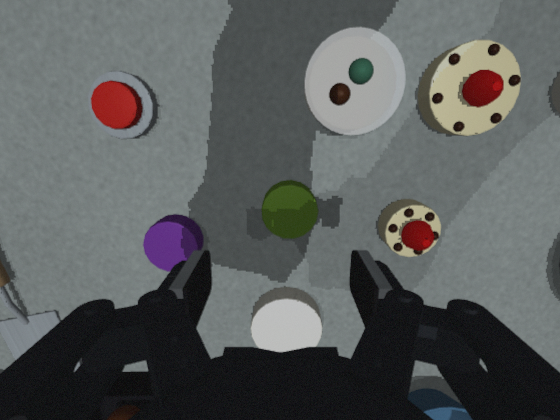

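```bash
python3 - <<'E'
from h import *
T=np.load('pics/w14.npy'); print(wplane(T,290,210,.018))
T,im=look('w15')
hsv=cv2.cvtColor(im,cv2.COLOR_RGB2HSV); m=((hsv[...,0]>35)&(hsv[...,0]<60)&(hsv[...,1]>90)).astype(np.uint8)
k,l,s,c=cv2.connectedComponentsWithStats(m); i=1+np.argmax(s[1:,4]); print(c[i],s[i],wplane(T,*c[i],.018))
E
```

```text
[ 0.54627175 -0.2857848   0.018     ]
[ 0.5423 -0.2896  0.1062] [-1.      0.0073] 0.0684
[283.97454973 207.68089272] [ 256  179   57   58 2554] [ 0.54565941 -0.28643937  0.018     ]
```

Call:
drive_tool(steps="-0.6 0 0 0 0;-0.6 0 -1 30 0;-0.6 0 -1 65 0;-0.6 0 -1 90 0;-0.6 0 -1 100 0")

```text
time: 17.72
tool_pos: [0.5441, -0.2824, 0.0046]
orientation: [[-1.0, -0.003, -0.003], [-0.003, 1.0, 0.002], [0.003, 0.002, -1.0]]
wrist_force: [0.5, -0.5, 0.7]
grip_width: 0.0685
```

Call:
drive_tool(steps="-0.6 0 0 8 0;-0.6 0 0 14 0;-0.6 0 0 15 0;-0.6 0 0 15 0;-0.6 0 0 15 0")

```text
time: 18.13
tool_pos: [0.5456, -0.2858, -0.0062]
orientation: [[-1.0, -0.0, 0.002], [-0.0, 1.0, -0.001], [-0.002, -0.001, -1.0]]
wrist_force: [-0.0, -0.8, 0.4]
grip_width: 0.068
```

Well aligned; close and lift.

Call:
drive_tool(steps="1 0 0 1 0;1 0 0 1 0;1 0 0 1 0;1 0 0 1 0;1 0 0 1 0")

```text
time: 18.55
tool_pos: [0.5453, -0.2858, -0.0071]
orientation: [[-1.0, 0.0, 0.001], [0.0, 1.0, -0.001], [-0.001, -0.001, -1.0]]
wrist_force: [-1.4, 0.6, 7.9]
grip_width: 0.046
```

Call:
drive_tool(steps="1 0 0 -15 0;1 0 0 -45 0;1 0 0 -75 0;1 0 0 -100 0;1 0 0 -120 0")

```text
time: 18.97
tool_pos: [0.5453, -0.2859, 0.1143]
orientation: [[-1.0, 0.0, 0.002], [0.0, 1.0, -0.001], [-0.002, -0.001, -1.0]]
wrist_force: [1.1, -0.4, -0.1]
grip_width: 0.0466
```

Call:
drive_tool(steps="1 -5 35 0 0;1 -9 70 0 0;1 -14 105 0 0;1 -18 140 0 0;1 -24 175 0 0")

```text
time: 19.38
tool_pos: [0.5686, -0.1093, 0.1123]
orientation: [[-1.0, 0.001, 0.001], [0.001, 1.0, -0.0], [-0.001, -0.0, -1.0]]
wrist_force: [0.2, -0.5, -0.7]
grip_width: 0.046
```

Call:
drive_tool(steps="1 -5 35 0 0;1 -9 70 0 0;1 -15 105 0 0;1 -21 128 0 0;1 -26 136 0 0")

```text
time: 19.8
tool_pos: [0.5952, 0.0309, 0.1123]
orientation: [[-1.0, -0.006, 0.001], [-0.006, 1.0, 0.002], [-0.001, 0.002, -1.0]]
wrist_force: [0.1, -0.1, -0.8]
grip_width: 0.0462
```

Call:
drive_tool(steps="1 0 0 0 0;1 0 0 15 0;1 0 0 35 0;1 0 0 50 0;1 0 0 57 0")

```text
time: 20.22
tool_pos: [0.5937, 0.0229, 0.0532]
orientation: [[-1.0, 0.002, -0.002], [0.002, 1.0, -0.001], [0.002, -0.001, -1.0]]
wrist_force: [0.6, -1.3, -0.0]
grip_width: 0.0463
```

Call:
drive_tool(steps="1 0 0 3 0;1 0 0 5 0;1 0 0 5 0;1 0 0 5 0;1 0 0 5 0")

```text
time: 20.63
tool_pos: [0.5953, 0.0254, 0.0505]
orientation: [[-1.0, -0.0, 0.001], [-0.0, 1.0, 0.0], [-0.001, 0.0, -1.0]]
wrist_force: [0.3, -0.2, -0.2]
grip_width: 0.0462
```

Call:
drive_tool(steps="1 0 0 1 0;-0.3 0 0 1 0;-0.3 0 0 1 0;-0.3 0 0 1 0;-0.3 0 0 1 0")

```text
time: 21.05
tool_pos: [0.5949, 0.0255, 0.0488]
orientation: [[-1.0, -0.0, 0.0], [-0.0, 1.0, -0.0], [-0.0, -0.0, -1.0]]
wrist_force: [-0.8, 0.8, 0.7]
grip_width: 0.0556
```

Call:
drive_tool(steps="-0.42 0 0 -15 0;-0.42 0 0 -40 0;-0.42 0 0 -65 0;-0.42 0 0 -80 0;-0.42 0 0 -80 0")

```text
time: 21.47
tool_pos: [0.5965, 0.0256, 0.132]
orientation: [[-1.0, 0.0, 0.005], [0.0, 1.0, 0.0], [-0.005, 0.0, -1.0]]
wrist_force: [0.6, -0.6, -0.4]
grip_width: 0.0606
```

```bash
python3 - <<'E'
from h import *
T,im=look('w16'); print('exp top ctr',wproj(T,(.596,.0245,.078)), 'mousse',wproj(T,(.4465,-.051,.018)))
E
```

```text
[0.5965 0.0256 0.132 ] [-1.  0.] 0.0606
exp top ctr (np.float64(278.5516910964413), np.float64(215.31619255704575)) mousse (np.float64(182.37217714646033), np.float64(9.831424345647662))
```

View pics/w16.png

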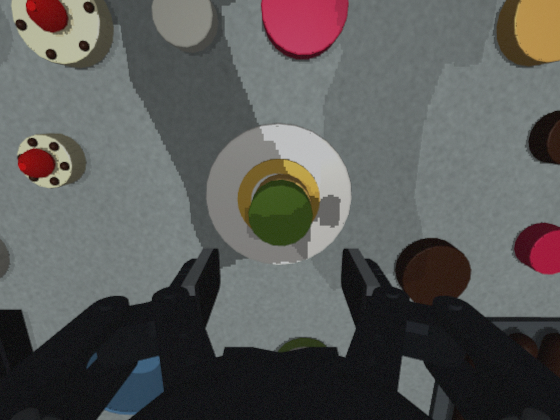

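Call:
drive_tool(steps="-0.42 36 -19 5 0;-0.42 72 -38 10 0;-0.42 108 -57 15 0;-0.42 140 -73 20 0;-0.42 147 -76 20 0")

```text
time: 21.93
tool_pos: [0.4401, -0.0533, 0.1071]
orientation: [[-1.0, 0.003, -0.008], [0.003, 1.0, -0.001], [0.008, -0.001, -1.0]]
wrist_force: [-2.0, 0.1, -0.8]
grip_width: 0.0609
```

Call:
drive_tool(steps="-0.42 0 0 0 0;-0.42 0 0 0 0;-0.42 0 0 0 0;-0.42 0 0 0 0;-0.42 0 0 0 0")

```text
time: 22.35
tool_pos: [0.4489, -0.0499, 0.1085]
orientation: [[-1.0, -0.001, 0.001], [-0.001, 1.0, 0.0], [-0.001, 0.0, -1.0]]
wrist_force: [0.2, 1.0, -0.2]
grip_width: 0.0607
```

```bash
cat >> h.py <<'E'
def blob(T,im,f,z,p0):
    hsv=cv2.cvtColor(im,cv2.COLOR_RGB2HSV).astype(int); m=f(hsv[...,0],hsv[...,1],hsv[...,2]).astype(np.uint8)
    u,v=wproj(T,p0); yy,xx=np.mgrid[:420,:560]; m[(xx-u)**2+(yy-v)**2>48**2]=0
    k,l,s,c=cv2.connectedComponentsWithStats(m); i=1+np.argmax(s[1:,4])
    cn,_=cv2.findContours((l==i).astype(np.uint8),0,1); h=cv2.convexHull(max(cn,key=len)); M=cv2.moments(h); uv=(M['m10']/M['m00'],M['m01']/M['m00'])
    print('uv',np.round(uv,1),cv2.boundingRect(h),'->',np.round(wplane(T,*uv,z),4))
E
python3 - <<'E'
from h import *
T,im=look('w17'); print(wproj(T,(.449,-.05,.018))); blob(T,im,lambda h,s,v:(s<22)&(v>125),.018,(.449,-.05,.018))
E
```

```text
[ 0.4489 -0.0499  0.1085] [-1.     -0.0013] 0.0607
(np.float64(279.9224821465291), np.float64(202.85424588371762))
uv [278.  195.7] (253, 179, 54, 34) -> [ 0.4427 -0.0517  0.018 ]
```

View pics/w17.png

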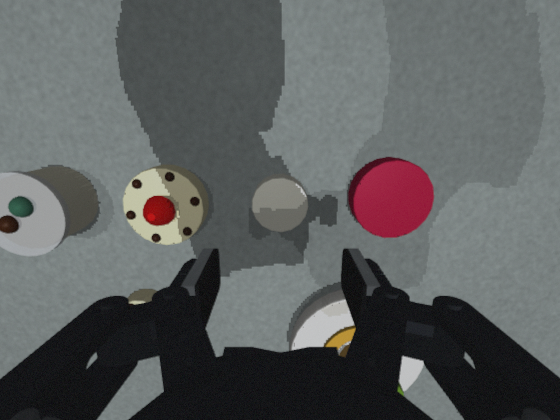

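Call:
drive_tool(steps="-0.42 -1 0 30 0;-0.42 -1 0 62 0;-0.42 -1 0 90 0;-0.42 -1 0 108 0;-0.42 -1 0 113 0")

```text
time: 22.82
tool_pos: [0.4486, -0.0503, -0.0027]
orientation: [[-1.0, -0.001, -0.004], [-0.001, 1.0, -0.001], [0.004, -0.001, -1.0]]
wrist_force: [0.3, -0.5, -1.2]
grip_width: 0.0608
```

Call:
drive_tool(steps="-0.42 0 0 0 0;1 0 0 0 0;1 0 0 0 0;1 0 0 0 0;1 0 0 0 0")

```text
time: 23.23
tool_pos: [0.4494, -0.0512, 0.0003]
orientation: [[-1.0, 0.0, 0.0], [0.0, 1.0, -0.002], [-0.0, -0.002, -1.0]]
wrist_force: [0.1, 0.1, -0.1]
grip_width: 0.0452
```

Call:
drive_tool(steps="1 0 0 0 0;1 0 0 -25 0;1 0 0 -60 0;1 0 0 -95 0;1 0 0 -120 0")

```text
time: 23.65
tool_pos: [0.4488, -0.0507, 0.1222]
orientation: [[-1.0, -0.001, -0.0], [-0.001, 1.0, -0.002], [0.0, -0.002, -1.0]]
wrist_force: [1.0, -0.4, -0.5]
grip_width: 0.0454
```

Call:
drive_tool(steps="1 -36 19 0 0;1 -72 38 0 0;1 -108 57 0 0;1 -137 71 0 0;1 -146 75 0 0")

```text
time: 24.07
tool_pos: [0.5995, 0.0276, 0.12]
orientation: [[-1.0, -0.002, 0.003], [-0.002, 1.0, 0.001], [-0.003, 0.001, -1.0]]
wrist_force: [0.2, 1.1, 0.1]
grip_width: 0.0452
```

Call:
drive_tool(steps="1 0 0 0 0;1 0 0 10 0;1 0 0 20 0;1 0 0 30 0;1 0 0 30 0")

```text
time: 24.48
tool_pos: [0.5926, 0.0229, 0.0868]
orientation: [[-1.0, 0.0, -0.005], [0.0, 1.0, -0.003], [0.005, -0.003, -1.0]]
wrist_force: [0.5, 0.1, -0.5]
grip_width: 0.0452
```

Call:
drive_tool(steps="1 0 0 4 0;1 0 0 8 0;1 0 0 9 0;1 0 0 9 0;1 0 0 9 0")

```text
time: 24.9
tool_pos: [0.5951, 0.024, 0.0804]
orientation: [[-1.0, -0.0, -0.001], [-0.0, 1.0, -0.002], [0.001, -0.002, -1.0]]
wrist_force: [0.3, 0.3, -0.4]
grip_width: 0.0455
```

Call:
drive_tool(steps="1 0 0 1 0;1 0 0 2 0;-0.3 0 0 2 0;-0.3 0 0 2 0;-0.3 0 0 2 0")

```text
time: 25.32
tool_pos: [0.595, 0.024, 0.0783]
orientation: [[-1.0, -0.0, -0.001], [-0.0, 1.0, -0.002], [0.001, -0.002, -1.0]]
wrist_force: [0.5, -0.2, -0.2]
grip_width: 0.0556
```

Call:
drive_tool(steps="-0.42 0 0 -15 0;-0.42 0 0 -35 0;-0.42 0 0 -50 0;-0.42 0 0 -55 0;-0.42 0 0 -55 0")

```text
time: 25.73
tool_pos: [0.5958, 0.0241, 0.1345]
orientation: [[-1.0, 0.0, 0.001], [0.0, 1.0, -0.002], [-0.001, -0.002, -1.0]]
wrist_force: [-0.0, 0.5, 0.4]
grip_width: 0.0604
```

```bash
python3 - <<'E'
from h import *
T,im=look('w18'); print('exp top ctr',wproj(T,(.596,.0245,.1)), 'rasp',wproj(T,(.649,.286,.018)))
E
```

```text
[0.5958 0.0241 0.1345] [-1.e+00  1.e-04] 0.0604
exp top ctr (np.float64(280.7776147337705), np.float64(225.70853999474087)) rasp (np.float64(547.9798857789776), np.float64(248.1818163244463))
```

View pics/w18.png

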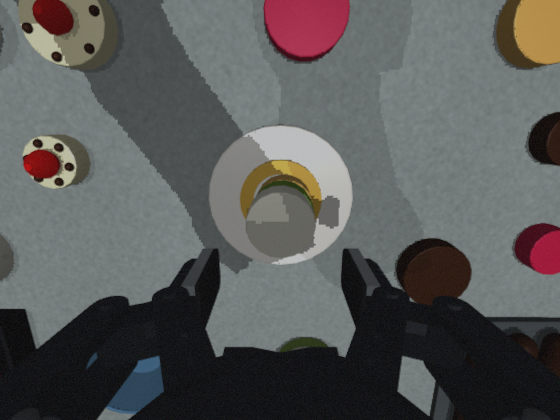

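Call:
drive_tool(steps="-0.6 -8 39 0 0;-0.6 -16 78 0 0;-0.6 -24 117 0 0;-0.6 -32 156 0 0;-0.6 -40 195 0 0")

```text
time: 26.2
tool_pos: [0.6346, 0.2205, 0.1313]
orientation: [[-1.0, -0.0, -0.003], [-0.0, 1.0, -0.003], [0.003, -0.003, -1.0]]
wrist_force: [0.2, 0.2, -0.3]
grip_width: 0.0683
```

Call:
drive_tool(steps="-0.6 -7 35 10 0;-0.6 -12 60 20 0;-0.6 -13 67 24 0;-0.6 -13 67 24 0;-0.6 -13 67 24 0")

```text
time: 26.62
tool_pos: [0.6472, 0.285, 0.1072]
orientation: [[-1.0, -0.001, -0.003], [-0.001, 1.0, -0.004], [0.003, -0.004, -1.0]]
wrist_force: [-0.7, -0.4, -0.3]
grip_width: 0.068
```

```bash
python3 - <<'E'
from h import *
T,im=look('w19'); print(wproj(T,(.649,.286,.018))); blob(T,im,lambda h,s,v:((h>165)|(h<5))&(s>120),.018,(.649,.286,.018))
E
```

```text
[0.6472 0.285  0.1072] [-1.e+00 -6.e-04] 0.068
(np.float64(281.7296678355276), np.float64(205.7008278123932))
uv [285.9 207.8] (258, 179, 57, 58) -> [0.6508 0.2896 0.018 ]
```

View pics/w19.png

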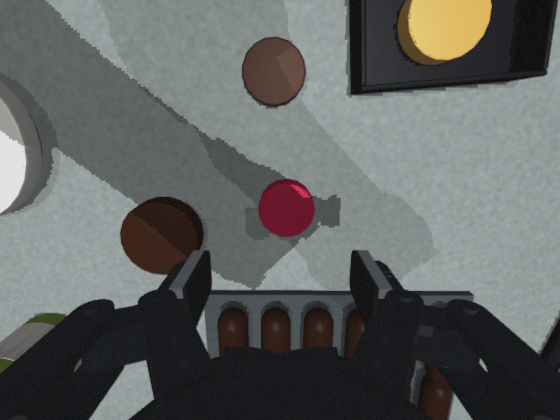

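Call:
drive_tool(steps="-0.6 -3 4 30 0;-0.6 -3 4 62 0;-0.6 -3 4 90 0;-0.6 -3 4 106 0;-0.6 -3 4 112 0")

```text
time: 27.08
tool_pos: [0.65, 0.287, -0.0057]
orientation: [[-1.0, 0.002, -0.004], [0.002, 1.0, -0.004], [0.004, -0.004, -1.0]]
wrist_force: [0.6, 0.0, 0.4]
grip_width: 0.0688
```

Call:
drive_tool(steps="-0.6 0 0 0 0;1 0 0 0 0;1 0 0 0 0;1 0 0 0 0;1 0 0 0 0")

```text
time: 27.5
tool_pos: [0.652, 0.2902, -0.001]
orientation: [[-1.0, 0.0, 0.002], [0.0, 1.0, -0.001], [-0.002, -0.001, -1.0]]
wrist_force: [-0.9, -1.2, 7.2]
grip_width: 0.0454
```

Call:
drive_tool(steps="1 0 0 0 0;1 0 0 -25 0;1 0 0 -60 0;1 0 0 -95 0;1 0 0 -130 0")

```text
time: 27.92
tool_pos: [0.6509, 0.2902, 0.1291]
orientation: [[-1.0, -0.0, -0.001], [-0.0, 1.0, -0.001], [0.001, -0.001, -1.0]]
wrist_force: [0.8, 0.6, 0.1]
grip_width: 0.0453
```

Call:
drive_tool(steps="1 8 -39 0 0;1 16 -78 0 0;1 24 -117 0 0;1 32 -156 0 0;1 40 -195 0 0")

```text
time: 28.33
tool_pos: [0.6108, 0.0935, 0.1284]
orientation: [[-1.0, -0.001, 0.001], [-0.001, 1.0, -0.002], [-0.001, -0.002, -1.0]]
wrist_force: [0.1, -0.3, 0.3]
grip_width: 0.0457
```

Call:
drive_tool(steps="1 7 -35 0 0;1 13 -62 0 0;1 15 -71 0 0;1 15 -71 0 0;1 15 -71 0 0")

```text
time: 28.75
tool_pos: [0.5966, 0.0246, 0.1281]
orientation: [[-1.0, 0.0, 0.001], [0.0, 1.0, -0.001], [-0.001, -0.001, -1.0]]
wrist_force: [0.1, 0.7, 0.9]
grip_width: 0.0456
```

Call:
drive_tool(steps="1 0 0 10 0;1 0 0 18 0;1 0 0 22 0;1 0 0 23 0;1 0 0 23 0")

```text
time: 29.17
tool_pos: [0.5956, 0.0249, 0.1033]
orientation: [[-1.0, -0.002, -0.003], [-0.002, 1.0, -0.002], [0.003, -0.002, -1.0]]
wrist_force: [0.6, -0.4, -0.2]
grip_width: 0.0454
```

Call:
drive_tool(steps="1 0 0 2 0;1 0 0 3 0;1 0 0 4 0;1 0 0 4 0;1 0 0 4 0")

```text
time: 29.58
tool_pos: [0.596, 0.0239, 0.1003]
orientation: [[-1.0, -0.0, -0.001], [-0.0, 1.0, -0.002], [0.001, -0.002, -1.0]]
wrist_force: [0.0, -0.1, 0.1]
grip_width: 0.0455
```

Call:
drive_tool(steps="1 0 0 1 0;1 0 0 1 0;-0.3 0 0 1 0;-0.3 0 0 1 0;-0.3 0 0 1 0")

```text
time: 30.0
tool_pos: [0.596, 0.024, 0.0993]
orientation: [[-1.0, -0.0, -0.001], [-0.0, 1.0, -0.002], [0.001, -0.002, -1.0]]
wrist_force: [0.4, 0.4, 0.3]
grip_width: 0.0553
```

Call:
drive_tool(steps="-0.42 0 0 -15 0;-0.42 0 0 -35 0;-0.42 0 0 -50 0;-0.42 0 0 -55 0;-0.42 0 0 -55 0")

```text
time: 30.42
tool_pos: [0.5968, 0.0241, 0.1555]
orientation: [[-1.0, 0.0, 0.001], [0.0, 1.0, -0.002], [-0.001, -0.002, -1.0]]
wrist_force: [0.1, -0.8, 0.4]
grip_width: 0.0604
```

```bash
python3 - <<'E'
from h import *
T,im=look('w20'); print('exp top ctr',wproj(T,(.596,.0245,.122)), 'choc',wproj(T,(.544,.281,.018))); blob(T,im,lambda h,s,v:((h>165)|(h<5))&(s>120),.122,(.596,.0245,.122))
E
```

```text
[0.5968 0.0241 0.1555] [-1.  0.] 0.0604
exp top ctr (np.float64(280.7013192515374), np.float64(224.80347365463587)) choc (np.float64(551.5616573395464), np.float64(135.96988267869546))
uv [279.9 220.9] (245, 185, 70, 72) -> [0.5933 0.0239 0.122 ]
```

View pics/w20.png

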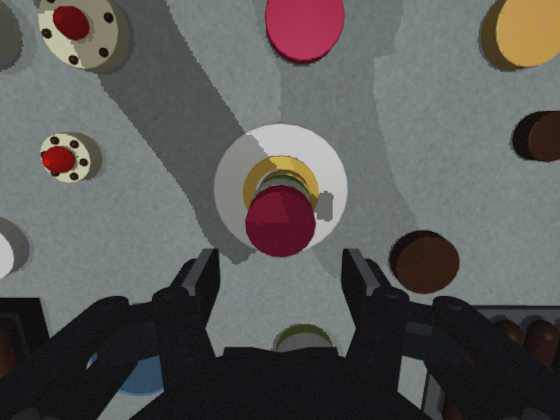

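Call:
drive_tool(steps="-0.42 8 39 0 0;-0.42 16 78 0 0;-0.42 24 117 0 0;-0.42 32 156 0 0;-0.42 40 195 0 0")

```text
time: 30.88
tool_pos: [0.5549, 0.2204, 0.1526]
orientation: [[-1.0, 0.0, -0.003], [0.0, 1.0, -0.003], [0.003, -0.003, -1.0]]
wrist_force: [1.5, 0.5, 0.1]
grip_width: 0.0607
```

Call:
drive_tool(steps="-0.42 6 31 20 0;-0.42 11 56 38 0;-0.42 12 62 45 0;-0.42 12 62 45 0;-0.42 12 62 45 0")

```text
time: 31.3
tool_pos: [0.5434, 0.2801, 0.1077]
orientation: [[-1.0, -0.001, -0.003], [-0.001, 1.0, -0.004], [0.003, -0.004, -1.0]]
wrist_force: [-0.2, -1.1, -0.1]
grip_width: 0.0607
```

```bash
python3 - <<'E'
from h import *
T,im=look('w21'); print(wproj(T,(.544,.281,.018))); blob(T,im,lambda h,s,v:(v<95)&(s>70),.018,(.544,.281,.018))
E
```

```text
[0.5434 0.2801 0.1077] [-1.e+00 -7.e-04] 0.0607
(np.float64(281.6003131096511), np.float64(204.06685983294366))
uv [279.8 203.2] (253, 175, 55, 57) -> [0.5432 0.2795 0.018 ]
```

View pics/w21.png

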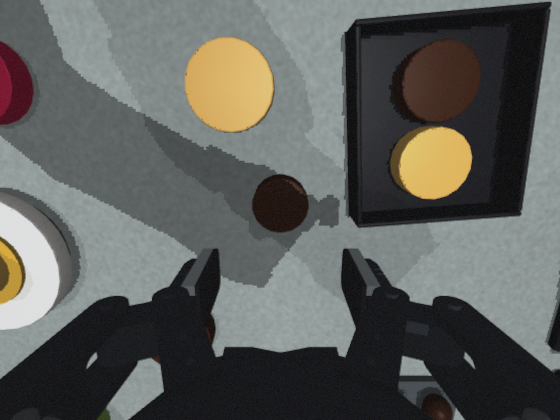

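Call:
drive_tool(steps="-0.42 0 -1 30 0;-0.42 0 -1 62 0;-0.42 0 -1 90 0;-0.42 0 -1 106 0;-0.42 0 -1 111 0")

```text
time: 31.77
tool_pos: [0.5438, 0.277, -0.0041]
orientation: [[-1.0, 0.002, -0.003], [0.002, 1.0, -0.004], [0.003, -0.004, -1.0]]
wrist_force: [0.3, 0.4, 0.7]
grip_width: 0.0606
```

Call:
drive_tool(steps="-0.42 0 0 0 0;1 0 0 0 0;1 0 0 0 0;1 0 0 0 0;1 0 0 0 0")

```text
time: 32.18
tool_pos: [0.5449, 0.2797, -0.0005]
orientation: [[-1.0, 0.0, 0.001], [0.0, 1.0, -0.001], [-0.001, -0.001, -1.0]]
wrist_force: [0.3, -1.6, 7.4]
grip_width: 0.0455
```

Call:
drive_tool(steps="1 0 0 0 0;1 0 0 -30 0;1 0 0 -70 0;1 0 0 -110 0;1 0 0 -150 0")

```text
time: 32.6
tool_pos: [0.5436, 0.28, 0.1501]
orientation: [[-1.0, -0.001, -0.001], [-0.001, 1.0, -0.002], [0.001, -0.002, -1.0]]
wrist_force: [0.5, 0.5, -0.5]
grip_width: 0.0455
```

```bash
python3 - <<'E'
from h import *
im=save('scene','s22.png'); p=robot.get_state()['tool_pos']; u,v=[int(a) for a in proj('scene',p)]
cv2.imwrite('pics/s22z.png',cv2.resize(im[v-45:v+45,u-45:u+45,::-1],None,fx=6,fy=6,interpolation=cv2.INTER_CUBIC))
T,im=look('w22')
cv2.imwrite('pics/w22z.png',cv2.resize(im[190:340,160:400,::-1],None,fx=3,fy=3,interpolation=cv2.INTER_CUBIC))
E
```

```text
[0.5466 0.2823 0.1579] [-1.e+00 -3.e-04] 0.0452
```

View pics/s22z.png

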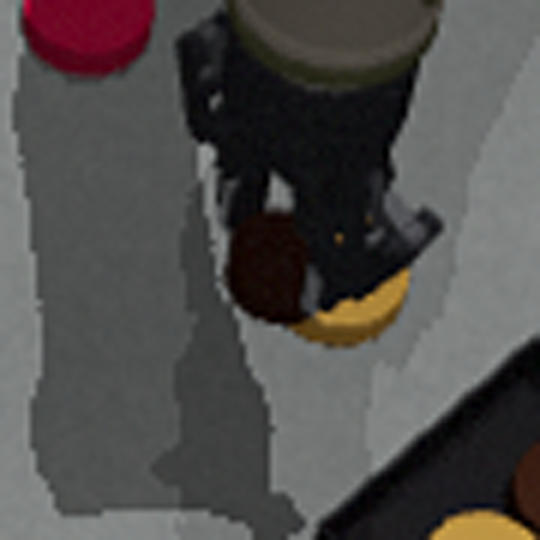

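View pics/w22z.png

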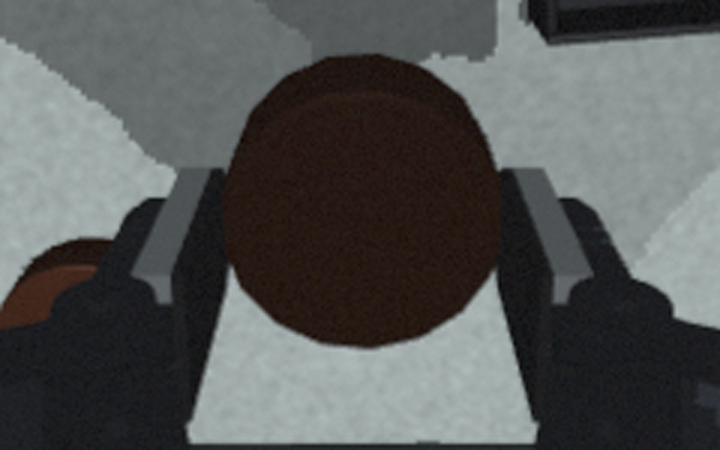

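Call:
drive_tool(steps="1 -8 -39 -10 0;1 -16 -78 -10 0;1 -24 -117 -10 0;1 -32 -156 -10 0;1 -40 -195 -10 0")

```text
time: 33.12
tool_pos: [0.584, 0.0833, 0.1583]
orientation: [[-1.0, -0.001, -0.001], [-0.001, 1.0, -0.002], [0.001, -0.002, -1.0]]
wrist_force: [0.8, -0.3, -0.1]
grip_width: 0.0458
```

Call:
drive_tool(steps="1 -6 -31 0 0;1 -11 -54 0 0;1 -12 -60 0 0;1 -12 -60 0 0;1 -12 -60 0 0")

```text
time: 33.53
tool_pos: [0.5959, 0.0258, 0.1583]
orientation: [[-1.0, -0.0, -0.001], [-0.0, 1.0, -0.001], [0.001, -0.001, -1.0]]
wrist_force: [0.0, 1.3, 0.6]
grip_width: 0.0452
```

```bash
python3 - <<'E'
from h import *
T,im=look('w23')
E
```

```text
[0.5959 0.0258 0.1583] [-1.e+00 -2.e-04] 0.0452
```

View pics/w23.png

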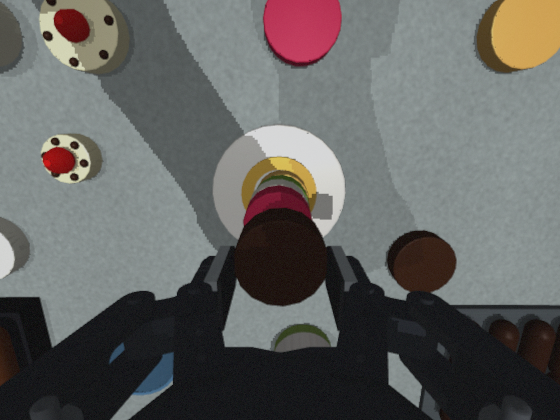

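Call:
drive_tool(steps="1 0 -1 12 0;1 0 -1 24 0;1 0 -1 30 0;1 0 -1 33 0;1 0 -1 33 0")

```text
time: 34.0
tool_pos: [0.5953, 0.0246, 0.1239]
orientation: [[-1.0, -0.001, -0.003], [-0.001, 1.0, -0.002], [0.003, -0.002, -1.0]]
wrist_force: [0.6, -0.2, -0.1]
grip_width: 0.0456
```

Call:
drive_tool(steps="1 0 0 1 0;1 0 0 2 0;1 0 0 2 0;1 0 0 2 0;1 0 0 2 0")

```text
time: 34.42
tool_pos: [0.5962, 0.024, 0.1235]
orientation: [[-1.0, -0.0, -0.001], [-0.0, 1.0, -0.002], [0.001, -0.002, -1.0]]
wrist_force: [-0.4, 0.8, -0.6]
grip_width: 0.0456
```

Call:
drive_tool(steps="1 0 0 1 0;1 0 0 1 0;-0.3 0 0 1 0;-0.3 0 0 1 0;-0.3 0 0 1 0")

```text
time: 34.83
tool_pos: [0.5961, 0.024, 0.1223]
orientation: [[-1.0, -0.0, -0.001], [-0.0, 1.0, -0.002], [0.001, -0.002, -1.0]]
wrist_force: [0.5, -0.6, -0.9]
grip_width: 0.0557
```

Call:
drive_tool(steps="-0.42 0 0 -15 0;-0.42 0 0 -35 0;-0.42 0 0 -50 0;-0.42 0 0 -55 0;-0.42 0 0 -55 0")

```text
time: 35.25
tool_pos: [0.5968, 0.0242, 0.1784]
orientation: [[-1.0, -0.0, 0.001], [-0.0, 1.0, -0.002], [-0.001, -0.002, -1.0]]
wrist_force: [-0.3, 0.4, -0.7]
grip_width: 0.0606
```

```bash
python3 - <<'E'
from h import *
T,im=look('w24'); print('exp top ctr',wproj(T,(.596,.0245,.144)));im=save('scene','s24.png');u,v=[int(a) for a in proj('scene',(.596,.0245,.09))]
cv2.imwrite('pics/s24z.png',cv2.resize(im[v-50:v+50,u-50:u+50,::-1],None,fx=5,fy=5,interpolation=cv2.INTER_CUBIC))
E
```

```text
[0.5968 0.0242 0.1784] [-1. -0.] 0.0606
exp top ctr (np.float64(280.6036463647477), np.float64(224.32414026811145))
```

View pics/w24.png

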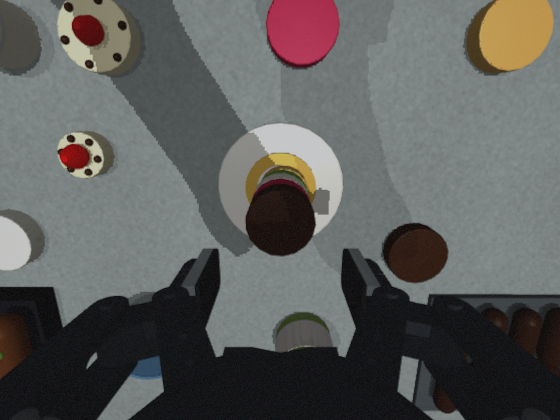

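View pics/s24z.png

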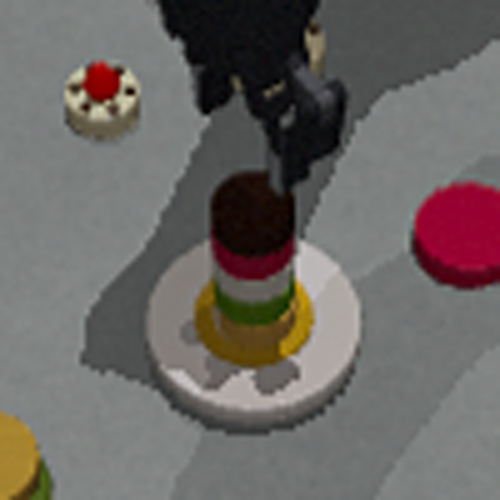

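Call:
drive_tool(steps="-0.6 6 -40 0 0;-0.6 13 -80 0 0;-0.6 19 -120 0 0;-0.6 26 -160 20 0;-0.6 33 -200 40 0")

```text
time: 35.77
tool_pos: [0.5638, -0.1714, 0.1401]
orientation: [[-1.0, -0.0, -0.0], [-0.0, 1.0, -0.002], [0.0, -0.002, -1.0]]
wrist_force: [1.2, -0.0, 0.3]
grip_width: 0.0684
```

Call:
drive_tool(steps="-0.6 0 -8 15 0;-0.6 0 -8 28 0;-0.6 0 -8 28 0;-0.6 0 -8 28 0;-0.6 0 -8 28 0")

```text
time: 36.18
tool_pos: [0.5644, -0.1767, 0.1129]
orientation: [[-1.0, -0.002, -0.001], [-0.002, 1.0, -0.001], [0.001, -0.001, -1.0]]
wrist_force: [0.1, -0.1, 0.4]
grip_width: 0.0681
```

```bash
python3 - <<'E'
from h import *
T,im=look('w25'); print(wproj(T,(.563,-.184,.018))); blob(T,im,lambda h,s,v:(((h<40)&(s>25))|((h>165)&(s>100)))&(v>80),.016,(.563,-.184,.018))
E
```

```text
[ 0.5644 -0.1767  0.1129] [-1.     -0.0016] 0.0681
(np.float64(271.73130062001877), np.float64(200.03558515623956))
uv [274.4 200. ] (247, 173, 55, 55) -> [ 0.5635 -0.1818  0.016 ]
```

View pics/w25.png

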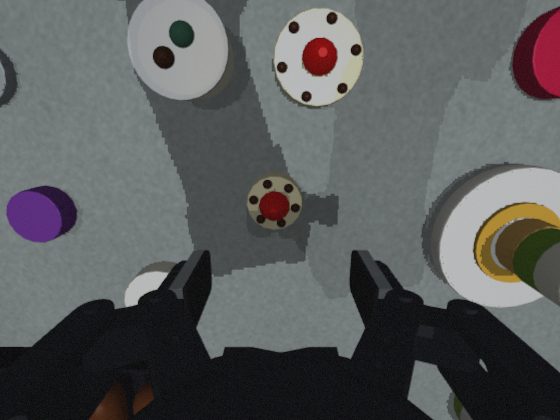

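Call:
drive_tool(steps="-0.6 0 0 0 0;-0.6 0 0 30 0;-0.6 0 0 50 0;-0.6 0 0 60 0;-0.6 0 0 60 0")

```text
time: 36.65
tool_pos: [0.5633, -0.1771, 0.0514]
orientation: [[-1.0, -0.001, -0.004], [-0.001, 1.0, -0.001], [0.004, -0.001, -1.0]]
wrist_force: [-0.8, 0.0, 0.3]
grip_width: 0.0686
```

Call:
drive_tool(steps="-0.6 0 0 20 0;-0.6 0 0 40 0;-0.6 0 0 50 0;-0.6 0 0 54 0;-0.6 0 0 54 0")

```text
time: 37.07
tool_pos: [0.5641, -0.1776, -0.0011]
orientation: [[-1.0, -0.001, -0.002], [-0.001, 1.0, -0.002], [0.002, -0.002, -1.0]]
wrist_force: [-0.4, -0.8, 0.3]
grip_width: 0.0681
```

Call:
drive_tool(steps="-0.6 0 -4 2 0;-0.6 0 -4 2 0;1 0 -4 2 0;1 0 -4 2 0;1 0 -4 2 0")

```text
time: 37.48
tool_pos: [0.5644, -0.1822, -0.002]
orientation: [[-1.0, 0.0, -0.0], [0.0, 1.0, -0.003], [0.0, -0.003, -1.0]]
wrist_force: [-2.1, -0.9, 8.1]
grip_width: 0.0456
```

Call:
drive_tool(steps="1 0 0 0 0;1 0 0 0 0;1 0 0 -25 0;1 0 0 -60 0;1 0 0 -95 0")

```text
time: 37.9
tool_pos: [0.5634, -0.1812, 0.0926]
orientation: [[-1.0, -0.001, -0.003], [-0.001, 1.0, -0.001], [0.003, -0.001, -1.0]]
wrist_force: [0.8, -0.7, 0.5]
grip_width: 0.0454
```

Call:
drive_tool(steps="1 0 0 -30 0;1 0 0 -60 0;1 0 0 -85 0;1 0 0 -85 0;1 0 0 -85 0")

```text
time: 38.32
tool_pos: [0.5649, -0.1818, 0.1787]
orientation: [[-1.0, 0.0, 0.002], [0.0, 1.0, -0.003], [-0.002, -0.003, -1.0]]
wrist_force: [0.7, 0.5, -0.7]
grip_width: 0.0456
```

```bash
python3 - <<'E'
from h import *
T,im=look('w26')
E
```

```text
[ 0.5649 -0.1818  0.1787] [-1.e+00  2.e-04] 0.0456
```

View pics/w26.png

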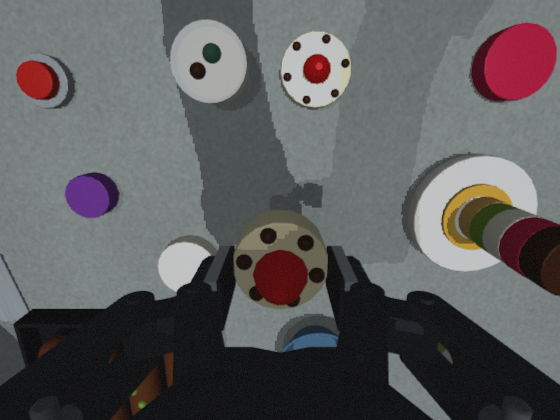

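Call:
drive_tool(steps="1 -5 33 0 0;1 -10 66 0 0;1 -15 99 0 0;1 -20 132 0 0;1 -25 165 0 0")

```text
time: 38.78
tool_pos: [0.5883, -0.0151, 0.1749]
orientation: [[-1.0, -0.0, -0.004], [-0.0, 1.0, -0.002], [0.004, -0.002, -1.0]]
wrist_force: [0.7, 0.2, -0.5]
grip_width: 0.0454
```

Call:
drive_tool(steps="1 -4 25 0 0;1 -6 38 0 0;1 -6 41 0 0;1 -6 41 0 0;1 -6 41 0 0")

```text
time: 39.2
tool_pos: [0.5946, 0.0225, 0.1756]
orientation: [[-1.0, 0.001, -0.003], [0.001, 1.0, -0.003], [0.003, -0.003, -1.0]]
wrist_force: [-0.7, -0.4, -0.6]
grip_width: 0.0457
```

Call:
drive_tool(steps="1 0 0 10 0;1 0 0 20 0;1 0 0 26 0;1 0 0 30 0;1 0 0 30 0")

```text
time: 39.62
tool_pos: [0.5944, 0.0239, 0.145]
orientation: [[-1.0, 0.0, -0.003], [0.0, 1.0, -0.002], [0.003, -0.002, -1.0]]
wrist_force: [-0.1, -0.3, -1.3]
grip_width: 0.0457
```

Call:
drive_tool(steps="1 0 0 1 0;1 0 0 2 0;1 0 0 2 0;1 0 0 2 0;1 0 0 2 0")

```text
time: 40.03
tool_pos: [0.5953, 0.0245, 0.1447]
orientation: [[-1.0, -0.0, -0.001], [-0.0, 1.0, -0.002], [0.001, -0.002, -1.0]]
wrist_force: [1.0, -0.0, 0.5]
grip_width: 0.0454
```

Call:
drive_tool(steps="1 0 0 1 0;1 0 0 2 0;1 0 0 2 0;1 0 0 2 0;1 0 0 2 0")

```text
time: 40.45
tool_pos: [0.5951, 0.0244, 0.1424]
orientation: [[-1.0, -0.0, -0.001], [-0.0, 1.0, -0.002], [0.001, -0.002, -1.0]]
wrist_force: [0.7, -0.2, -0.7]
grip_width: 0.0459
```

Call:
drive_tool(steps="1 0 0 0 0;1 0 0 0 0;-0.3 0 0 0 0;-0.3 0 0 0 0;-0.3 0 0 0 0")

```text
time: 40.87
tool_pos: [0.5952, 0.0244, 0.1425]
orientation: [[-1.0, -0.0, -0.001], [-0.0, 1.0, -0.002], [0.001, -0.002, -1.0]]
wrist_force: [0.3, -0.0, -0.6]
grip_width: 0.0557
```

Call:
drive_tool(steps="-0.42 0 0 -15 0;-0.42 0 0 -35 0;-0.42 0 0 -60 0;-0.42 0 0 -75 0;-0.42 0 0 -75 0")

```text
time: 41.28
tool_pos: [0.5968, 0.0251, 0.2207]
orientation: [[-1.0, -0.0, 0.004], [-0.0, 1.0, -0.001], [-0.004, -0.001, -1.0]]
wrist_force: [-0.1, 0.5, 0.4]
grip_width: 0.0608
```

```bash
python3 - <<'E'
from h import *
T,im=look('w27'); print('exp top ctr',wproj(T,(.596,.0245,.166)));im=save('scene','s27.png');u,v=[int(a) for a in proj('scene',(.596,.0245,.11))]
cv2.imwrite('pics/s27z.png',cv2.resize(im[v-50:v+50,u-50:u+50,::-1],None,fx=5,fy=5,interpolation=cv2.INTER_CUBIC))
E
```

```text
[0.5968 0.0251 0.2207] [-1.e+00 -1.e-04] 0.0608
exp top ctr (np.float64(279.410274928714), np.float64(214.66208065531058))
```

View pics/w27.png

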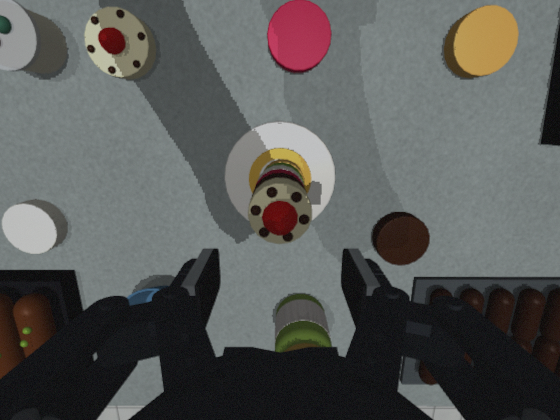

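View pics/s27z.png

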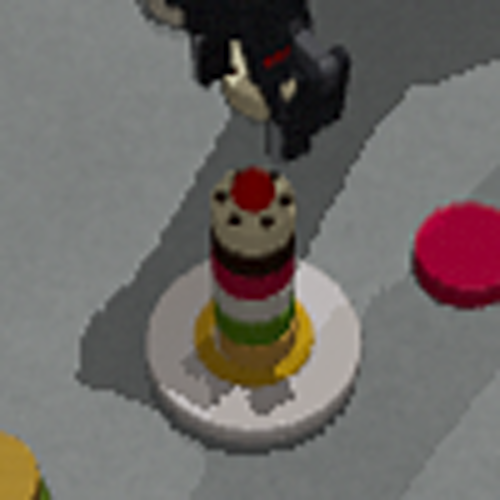

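Call:
drive_tool(steps="-0.42 11 -35 -5 0;-0.42 22 -70 -5 0;0 33 -105 -5 0;1 44 -140 -5 0;1 55 -175 -5 0")

```text
time: 41.8
tool_pos: [0.5389, -0.1518, 0.2216]
orientation: [[-1.0, -0.001, -0.003], [-0.001, 1.0, -0.001], [0.003, -0.001, -1.0]]
wrist_force: [0.3, -0.2, -0.4]
grip_width: 0.0253
```

Call:
drive_tool(steps="1 11 -35 10 0;1 22 -70 20 0;1 33 -105 30 0;1 44 -140 40 0;1 55 -175 50 0")

```text
time: 42.22
tool_pos: [0.4838, -0.3269, 0.1716]
orientation: [[-1.0, -0.0, -0.003], [-0.0, 1.0, -0.001], [0.003, -0.001, -1.0]]
wrist_force: [0.6, -0.3, -0.0]
grip_width: 0.0002
```

Call:
drive_tool(steps="1 10 -35 15 0;1 20 -65 30 0;1 27 -90 45 0;1 27 -95 60 0;1 27 -95 60 0")

```text
time: 42.63
tool_pos: [0.4553, -0.4216, 0.1092]
orientation: [[-1.0, 0.003, -0.006], [0.003, 1.0, 0.001], [0.006, 0.001, -1.0]]
wrist_force: [-0.0, 1.4, -0.4]
grip_width: -0.0002
```

Call:
drive_tool(steps="1 0 0 0 0;1 0 0 0 0;1 0 0 0 0;1 0 0 0 0;1 0 0 0 0")

```text
time: 43.05
tool_pos: [0.459, -0.42, 0.1143]
orientation: [[-1.0, -0.002, -0.0], [-0.002, 1.0, -0.003], [0.0, -0.003, -1.0]]
wrist_force: [-0.3, -0.2, 0.0]
grip_width: 0.0001
```

```bash
python3 - <<'E'
from h import *
T,im=look('w28'); print(robot.get_state()['joints']);print(wproj(T,(.459,-.419,.02))); blob(T,im,lambda h,s,v:((h>165)|(h<8))&(s>140),.02,(.459,-.419,.02))
im=save('top','t28.png'); cv2.imwrite('pics/t28z.png',cv2.resize(im[130:280,80:290,::-1],None,fx=3.8,fy=3.8))
E
```

```text
[ 0.459  -0.42    0.1143] [-1.     -0.0016] 0.0001
[ 53.01797983  36.07353484 -23.86637324 109.49297641  22.48474539
  38.96767265 105.5918227 ]
(np.float64(281.53244221447216), np.float64(201.692766500699))
uv [280.4 202. ] (261, 182, 40, 41) -> [ 0.4593 -0.42    0.02  ]
```

View pics/w28.png

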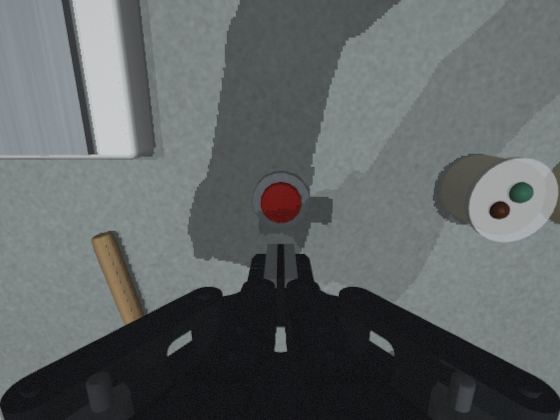

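View pics/t28z.png

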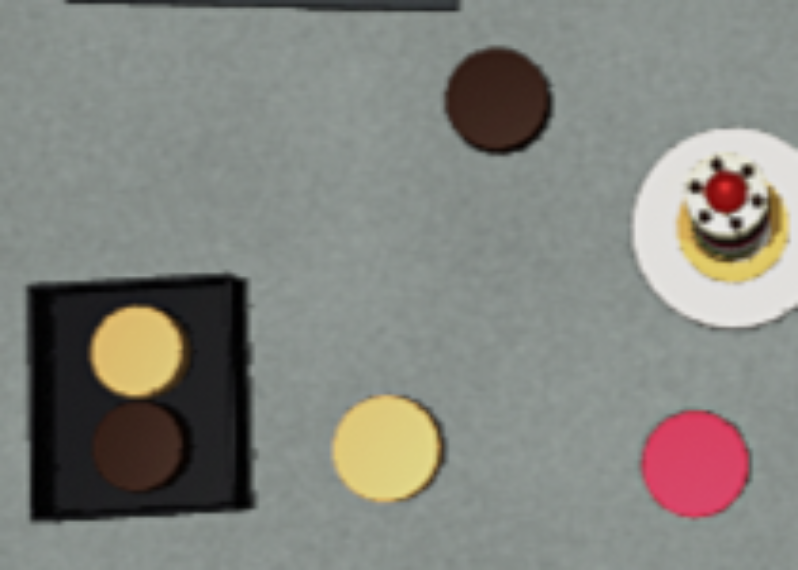

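Call:
drive_tool(steps="1 0 0 20 0;1 0 0 40 0;1 0 0 55 0;1 0 0 70 0;1 0 0 72 0")

```text
time: 43.57
tool_pos: [0.4572, -0.4199, 0.0394]
orientation: [[-1.0, -0.001, -0.003], [-0.001, 1.0, -0.0], [0.003, -0.0, -1.0]]
wrist_force: [0.4, -0.2, -0.4]
grip_width: 0.0004
```

Call:
drive_tool(steps="1 0 0 2 0;1 0 0 4 0;1 0 0 6 0;1 0 0 8 0;1 0 0 10 0")

```text
time: 43.98
tool_pos: [0.4584, -0.4211, 0.0319]
orientation: [[-1.0, -0.0, -0.0], [-0.0, 1.0, -0.003], [0.0, -0.003, -1.0]]
wrist_force: [0.6, -0.2, 0.7]
grip_width: 0.0003
```

```bash
python3 - <<'E'
from h import *
T,im=look('w29')
im=save('scene','s29.png');u,v=[int(a) for a in proj('scene',(.459,-.42,.03))]
cv2.imwrite('pics/s29z.png',cv2.resize(im[v-35:v+35,u-35:u+35,::-1],None,fx=7,fy=7,interpolation=cv2.INTER_CUBIC))
E
```

```text
[ 0.4584 -0.4211  0.0319] [-1.e+00 -1.e-04] 0.0003
```

View pics/s29z.png

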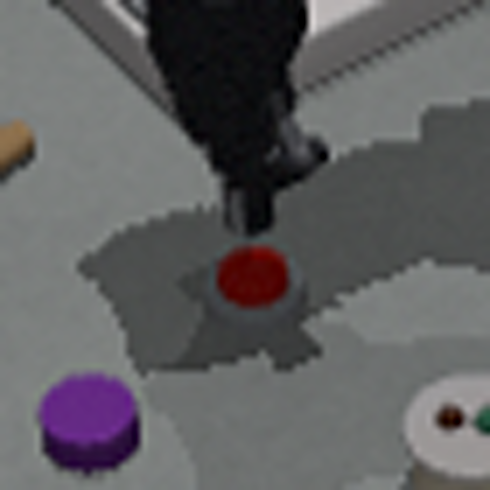

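Tips still a few cm above the button. Continue in small steps.

Call:
drive_tool(steps="1 0 0 2 0;1 0 0 5 0;1 0 0 8 0;1 0 0 11 0;1 0 0 14 0")

```text
time: 44.5
tool_pos: [0.4581, -0.4208, 0.017]
orientation: [[-1.0, -0.0, -0.001], [-0.0, 1.0, -0.002], [0.001, -0.002, -1.0]]
wrist_force: [-0.7, -0.2, -0.1]
grip_width: 0.0001
```

Call:
drive_tool(steps="1 0 0 2 0;1 0 0 4 0;1 0 0 6 0;1 0 0 8 0;1 0 0 8 0")

```text
time: 44.92
tool_pos: [0.458, -0.4207, 0.009]
orientation: [[-1.0, -0.0, -0.001], [-0.0, 1.0, -0.002], [0.001, -0.002, -1.0]]
wrist_force: [-0.9, 0.8, 0.7]
grip_width: 0.0
```

Call:
drive_tool(steps="1 0 0 1 0;1 0 0 2 0;1 0 0 3 0;1 0 0 4 0;1 0 0 4 0")

```text
time: 45.33
tool_pos: [0.4582, -0.4209, 0.0054]
orientation: [[-1.0, -0.0, -0.001], [-0.0, 1.0, -0.002], [0.001, -0.002, -1.0]]
wrist_force: [-0.3, 0.6, 1.5]
grip_width: -0.0004
```

Call:
drive_tool(steps="1 0 0 1 0;1 0 0 2 0;1 0 0 3 0;1 0 0 4 0;1 0 0 4 0")

```text
time: 45.75
tool_pos: [0.4582, -0.4209, 0.0014]
orientation: [[-1.0, -0.0, -0.001], [-0.0, 1.0, -0.002], [0.001, -0.002, -1.0]]
wrist_force: [-1.1, 0.2, 4.1]
grip_width: -0.0
```

Call:
drive_tool(steps="1 0 0 1 0;1 0 0 2 0;1 0 0 3 0;1 0 0 4 0;1 0 0 4 0")

```text
time: 46.17
tool_pos: [0.4582, -0.421, 0.0]
orientation: [[-1.0, -0.0, -0.001], [-0.0, 1.0, -0.004], [0.001, -0.004, -1.0]]
wrist_force: [-5.6, 4.7, 32.4]
grip_width: 0.0003
```

Button bottomed (32 N). Retract straight up and check.

Call:
drive_tool(steps="1 0 0 -15 0;1 0 0 -40 0;1 0 0 -70 0;1 0 0 -100 0;1 0 0 -130 0")

```text
time: 46.58
tool_pos: [0.4579, -0.4203, 0.1283]
orientation: [[-1.0, -0.0, -0.002], [-0.0, 1.0, -0.001], [0.002, -0.001, -1.0]]
wrist_force: [0.8, 0.1, -0.4]
grip_width: -0.0
```

Call:
drive_tool(steps="1 0 0 0 0;1 0 0 0 0;1 0 0 0 0;1 0 0 0 0;1 0 0 0 0")

```text
time: 47.0
tool_pos: [0.4576, -0.4201, 0.126]
orientation: [[-1.0, -0.0, -0.003], [-0.0, 1.0, -0.0], [0.003, -0.0, -1.0]]
wrist_force: [0.3, -0.4, -0.4]
grip_width: -0.0005
```

```bash
python3 - <<'E'
from h import *
im=save('top','t30.png'); cv2.imwrite('pics/t30z.png',cv2.resize(im[130:280,80:490,::-1],None,fx=1.95,fy=1.95))
im=save('scene','s30.png'); cv2.imwrite('pics/s30z.png',cv2.resize(im[120:340,200:450,::-1],None,fx=2.5,fy=2.5)); print(robot.get_state()['wrist_force'])
E
```

```text
[-0.45673021  0.10677648 -0.63753814]
```

View pics/t30z.png

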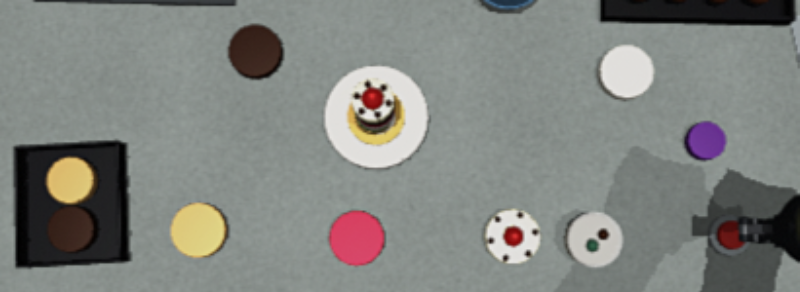

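View pics/s30z.png

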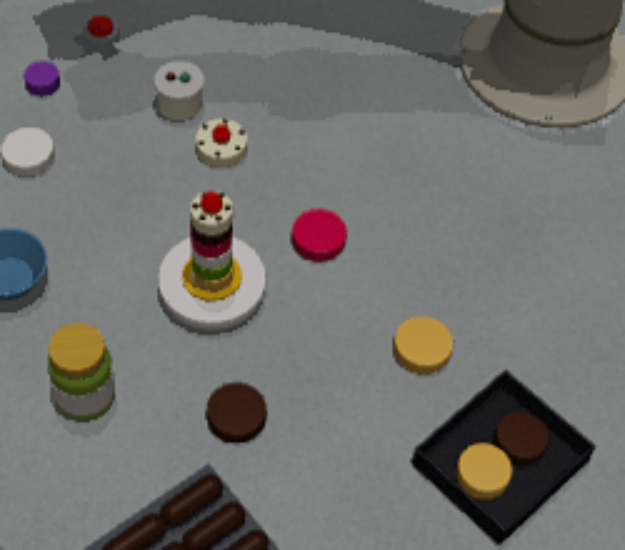

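```bash
python3 -c "
from workcell import robot
print(robot.job_done())"
```

```text
the job is handed in; nothing more can be done
None
```

I built the full small cake, put both wrong rounds in the reject tray, pressed the button, and handed the job in at about 47 s of the 210 s. It reported no verdict.

- **Board:** the white circle is the 48 mm one, and all five small flavours were there. The stack from the bottom is sponge, pistachio, white mousse, raspberry, chocolate, then the strawberry topper, berry up.
- **Reject tray:** the wrong sponge came off first. It and the wrong chocolate lie flat side by side.
- **Button:** it bottomed at about 32 N on the wrist. I then lifted clear, and the contact force was back to zero.

**Last checks:** the final top and scene pictures show:
- an upright stack in the middle of the board;
- both wrong rounds flat in the tray;
- the large rounds off the stand;
- the tub and the purple look-alike where they started.

By the wrist camera the sponge sits about 2 mm off centre, and the layers above look within a few millimetres. I measured neither the layers above nor the tray positions again at the end.

**Failed or disagreed:**
- **First grasp:** it closed on nothing above the wrong sponge. A touch test then put the shut fingertips about 15 mm behind the reported tool point, not 14 mm ahead as stated, so I set all grasp heights from that.
- **Cameras:** the top and scene cameras differed by about 4 to 5 mm in x. I relied on close wrist-camera views instead.

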